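# Feed the cheese to the slicer stop and hang the pusher on its two pins

## Robot

A 6-joint arm with a two-finger parallel gripper is mounted at the origin on a cart in front of the work surface, level with it; the furniture and walls round the work are solid. World frame = base frame: x ahead of the robot, y to its left, z up, the work surface at z = 0. Lengths are in m, angles in rad, forces in N, time in s.
With the tool pointing down it reaches from about 0.35 to 0.875 m from the base axis. Payload 4.2 kg.
Tool frame: the origin (TCP) lies midway between the tips of the shut fingers; the grasp point (between the pads) lies bot.hold_point_z behind it (bot.hold_point_z is the distance from the TCP to the grasp point, in m); z points along the fingers, y is the line along which they close (so a half turn about z gives the same grasp; the last joint's range is limited). The gripper opens to 87 mm and grips with 3 to 60 N. Pads are 19 mm wide; open, the fingers measure 117 mm over their backs; the gripper's body (75 mm by 190 mm) begins 51 mm behind the grasp point.
Start: joints at [-1.032, 0.385, 0.008, 0, -1.194, -0.259], TCP at [0.173, -0.601, 0.194] pointing down, gripper open.
Joint ranges: [-3.14, 3.14], [-1.21, 2.06], [-1.07, 1.41], [-3.16, 2.05], [-2.99, -0.16], [-3.1, 3.1]. Speed limits (rad/s): [2.79, 2.79, 3.14, 3.14, 3.14, 3.14].

## Interface

Orientations are given as [roll, pitch, yaw] about the fixed x, y, z axes, in that order (R = Rz(yaw) Ry(pitch) Rx(roll)).
In Python, from plant import bot gives the robot as it stands.
- The arm moves only by the tool move_arm, never from a script. Its argument "commands" is a list of rows, each a list of 7 numbers: the shift along the world's x, y, z in mm, then the turn, a rotation vector about the world's x, y, z in degrees, then the opening, from 0 (shut) to 1 (fully open). A call has 1 to 8 rows; each row shifts and turns the commanded pose from where the row before left it; what a row does not reach is not made up. A row lasts 1/12 s, in which the tool goes at most 41.7 mm and 7.16 degrees, less where a joint would pass 70% of its speed; a pose out of reach is approached as far as the arm can. A call is refused whole if a number of a shift passes 41.7 or a number of a turn 7.16, either way. A call with a gripper value outside its range is refused whole. The fingers move at their own pace and stop on an object; "grip_force" is the grip in N (left out, the last holds). Time passes only in rows, so rows that do not move let the fingers close. It gives the time, the measured TCP pose, the force, the opening and the grip force at its end, in the units of the state.
- bot.get_state(): the state, without advancing time (a new reading comes with each control period).
- bot.snapshot(name): name is "side" or "top" or "wrist"; returns a dict with "pixels" (400x640x3 uint8, red, green, blue), "depth" (400x640 float32, m along the optical axis (not along the pixel's ray), 0 where there is no reading), "mtx" (3x3 intrinsics, pixels), "D" ([k1, k2, p1, p2, k3] as OpenCV has them; the pictures are not rectified), "extrinsics" (4x4, takes a point from camera to world coordinates). Camera axes: x right, y up, looking along -z (the intrinsics and any distortion apply to the point x, -y, -z); pixel columns grow to the right and rows downward; lengths in m; the calibration is good to about 2 mm. A picture is of the moment at which its call begins.
- bot.finish_job(): hands the job in; it is judged then, once.
The state is a dict: "clock": time; "q": joint angles; "joint_vel": joint speeds; "joint_torque": joint torques, N m; "tcp_pos": TCP position; "ee_rot": TCP orientation; "force": force on the tool from outside, world axes, zero at the start; "ft_torque": the same for the moment, N m; "opening": opening from 0.0 (shut) to 1.0 (fully open); "finger_force": force on a finger pad.
Only numpy, scipy, OpenCV 4.12 (cv2) and the standard library are available. Lean on these libraries where they do the work, as an engineer would, in place of code of your own. Each camera call takes 0.05 s, during which the arm holds its last target. There are 200 camera calls.

## Task

Pick up the white food pusher by its wooden grip and with it feed the block of cheese along the slicing board, squarely against the fence all the way under the raised wire arm, until its end rests on the thickness stop without shifting the stop's setting. Then hang the pusher by its two holes on the free pair of pins of the accessory rack, flat face fully home against the panel, and let go. Do not touch the cheese with the gripper itself, leave it at the stop, and leave the jam jar, the cork bottle and the tin standing where they are.

Things in the scene. Friction and masses are not known exactly. Their poses are not given: they have to be found in the camera images.
- pusher: Loose food pusher, 0.2 kg, standing upright. Origin: middle of the bottom edge of its flat front face (plane x = 0); +x = pushing direction, y across, z up. White plate 96 wide (y), 80 tall, 10 mm thick (x -10 to 0) with two 14 mm holes along x; low behind it a heel 60 wide, 8 thick, back to x -38. Starts in one of three places in front of the rack, front turned roughly right (-y).
- pusher_grip (a point): Middle of the pusher's wooden grip, pusher (-10, 0, 118) mm. The grip runs from z 80 to 148 mm, 36 mm wide in y, 16 mm thick in x (x -18 to -2): take it from above, fingers closing along the pusher's x. Below it a wooden collar (44 wide, x -22 to -2, z 67 to 81).
- hole_left (a point): Centre of the pusher's hole at y +34, z 58 mm, in the plane of its front face (left when looking along its front direction).
- hole_right (a point): Centre of the pusher's hole at y -34, z 58 mm, in the plane of its front face.
- slicer: Fixed cheese slicing board, light wood, 150 (x) by 340 mm (y). Origin: on the worktop under its centre, z up; board top at z 22 mm. Feed direction -y (to the right), towards the stop. The wire slot crosses at y -95 mm. In that plane a raised, fixed wire arm of 8 mm rods stands behind the fence: x 50 to 160, up to z 240 mm.
- fence (a point): Point on the guiding face of the aluminium fence: slicer (35, 0, 40) mm, axes as the slicer. The face is the plane slicer x = 35, looking to -x; fence from y -125 to +165 mm, 8 mm thick, top at z 57 mm. The pusher's plate is wider than the cheese: hold it off centre, towards -x, so that it passes beside the fence.
- stop_face (a point): Centre of the steel stop's face (64 wide, 6 thick, 24 to 68 mm above the worktop), axes as the slicer; the face looks to +y, to the cheese. At slicer x -2, y -125 to -105 mm, set differently each time; only friction holds it: it slides away under more than about 15 N.
- cheese: Loose rigid block of hard cheese, yellow with brown rind, 0.36 kg, 62 (x) by 105 (y) by 52 mm (z). Origin: centre of underside. Starts on the board's left part, up to 0.22 rad askew, its far side's middle 12 to 28 mm off the fence. A square pusher face behind it turns it square as it is pushed; pushed obliquely, friction carries it to the fence. At the stop its axes are parallel to the slicer's.
- cheese_nose (a point): Centre of the cheese's front end face (its -y end, 26 mm above its underside), which has to rest on the stop.
- cheese_back (a point): Centre of the cheese's far side face (its +x side, 26 mm above its underside), which has to lie along the fence.
- rack_panel: Dark upright panel of the fixed accessory rack, 260 wide (y), 14 mm thick. Origin: middle of its front face's lower edge, 6 mm above the worktop. z up (panel 6 to 118 mm), y left, front face = plane x 0, +x into the panel. Base 14 mm high, from 15 mm before it to 75 mm behind. The pusher hung home: axes parallel to these, origin at about (0, -65, 42) mm.
- pin_left (a point): Root of the free pair's left pin, in the panel's face at panel (0, -31, 102) mm; takes the pusher's hole_left. Steel pins 10 mm thick with round ends stick 22 mm out of the face along panel -x, turned up by 0.175 rad (tip axis 4 mm higher than the root). The holes rest on them about 2 mm down from centred.
- pin_right (a point): Root of the free pair's right pin, panel (0, -99, 102) mm; takes the pusher's hole_right. Otherwise as the left. Mind the wrist here: a wall shelf hangs over the back of the worktop, front edge at world x 0.665 m, underside at 0.517 m; right of y -0.355 m a wall cabinet of the same height comes out to x 0.588 m.
- grater (a point): Middle of a steel grater plate that hangs, fixed, on the rack's other pair of pins: panel (-4, 65, 82) mm, 96 mm wide, 5 mm deep, panel z 41 to 123 mm; its pins stick out 22 mm.
- jam_jar: Bystander, loose: jar of pink jam with white lid, 64 mm across, 96 mm tall; origin under its centre. In one of the three places in front of the rack.
- cork_bottle: Bystander, loose: white stoneware bottle with cork, 61 mm across, 179 mm tall; origin under its centre. In one of the three places in front of the rack.
- tuna_tin: Bystander, loose: small food tin, 57 mm across, 72 mm tall; origin under its centre. Stands in the gap between the slicer and the rack.
Things that resemble listed ones, but are neither listed nor needed, are in the scene too. Of the things that look like the pusher, take the one that is farthest from the robot's base at the start.

How it is judged:
On the way:
1. the cheese lies at the stop: front end within 4 mm of the stop's face, far side within 4 mm of the fence, square to it (y of cheese_nose in the frame of stop_face below 0.004 m and x of cheese_back in the frame of slicer above 0.031 m and angle between the y axis of cheese and the y axis of slicer, either way round below 0.06 rad and angle between cheese's own z axis and vertical below 0.08 rad and linear speed of cheese below 0.01 m/s), for 0.2 s.
At the end, for the whole second after the job is handed in: Pusher released and at rest on the free pins, each hole centre (in its front face) within 6 mm of its pin root, so the face is flush with the panel; cheese at rest, front end within 4 mm of the stop, far side within 4 mm of the fence, square within 0.06 rad (all of step 1 and distance between hole_left and pin_left below 0.006 m and distance between hole_right and pin_right below 0.006 m and linear speed of pusher below 0.02 m/s); the robot touches nothing.
It fails at once if the gripper or arm itself touches the cheese (contact force between any of the fingers, the arm and cheese above 0.5 N).
It fails at once if the cheese enters the wire slot's line (its front end past the slot) more than 7 mm away from the fence (y of cheese_nose in the frame of slicer below -0.095 m and x of cheese_back in the frame of slicer below 0.028 m).
It fails at once if the thickness stop is shoved more than 4 mm off its setting (distance of stop_face from where it was at the start of the episode above 0.004 m).
It fails at once if the jam jar, the cork bottle or the tin is shifted more than 25 mm or tipped (distance of any of jam_jar, cork_bottle, tuna_tin from where it was at the start of the episode above 0.025 m or angle between any of jam_jar, cork_bottle, tuna_tin's own z axis and vertical above 0.25 rad).
It also fails if it takes over 69 s, if anything falls off the work surface, if the arm or the gripper's body presses on something with over 40 N, if the wrist force passes 120 N, or if a joint passes its speed limit or range.

## Working session

There is one attempt and no reset: what is moved stays moved. The work goes in short steps, Python scripts to look and compute and a tool call to move; the robot and the scene stay as the last step left them, time stands still between calls to the robot, and variables do not carry over. Pictures are saved under pics/ and viewed, at most 10 in all, crops included, and the job is handed in when it is done.

Besides the shell and the picture viewer there is one more tool, called after ">>>" by a JSON object that holds its "fn" and its "kwargs". move_arm: Moves the arm, as the interface text tells. Its arguments: {"type":"object","properties":{"commands":{"type":"array","items":{"type":"array","items":{"type":"number"}}},"grip_force":{"type":"number"}},"required":["commands"]}

```bash
ls; mkdir -p pics
cat > h.py <<'E'
import numpy as np, cv2
from plant import bot
def snap(n,save=None):
    s=bot.snapshot(n)
    if save: cv2.imwrite('pics/'+save,s['pixels'][:,:,::-1]); np.savez('pics/'+save[:-4]+'.npz',**s)
    return s
def world(s,u,v,z=None):
    """pixel(s)->world; by depth, or on plane z"""
    p=cv2.undistortPoints(np.array([[[u,v]]],np.float64),s['mtx'],s['D'])[0,0]
    d=np.array([p[0],-p[1],-1.]); T=s['extrinsics']
    if z is None: k=float(s['depth'][int(round(v)),int(round(u))])
    else: k=(z-T[2,3])/(T[:3,:3]@d)[2]
    return T[:3,:3]@(d*k)+T[:3,3]
def proj(s,P):
    T=np.linalg.inv(s['extrinsics']); c=T[:3,:3]@np.array(P)+T[:3,3]
    return cv2.projectPoints(np.array([[c[0],-c[1],-c[2]]]),np.zeros(3),np.zeros(3),s['mtx'],s['D'])[0][0,0]
def cloud(s):
    h,w=s['depth'].shape; uv=np.stack(np.meshgrid(np.arange(w),np.arange(h)),-1).reshape(-1,1,2).astype(float)
    p=cv2.undistortPoints(uv,s['mtx'],s['D'])[:,0]; d=s['depth'].reshape(-1,1)
    c=np.hstack([p[:,:1],-p[:,1:],-np.ones((len(p),1))])*d
    T=s['extrinsics']; return (c@T[:3,:3].T+T[:3,3]).reshape(h,w,3)
E
python3 - <<'E'
from h import *
a=snap('top','top0.png');b=snap('side','side0.png')
for s in (a,b): print(s['extrinsics'].round(3).tolist(), s['mtx'].round(1).tolist(), s['D'])
print(bot.hold_point_z, bot.get_state())
E
```

```text
pics
[[-0.265, 0.93, -0.254, 0.204], [-0.964, -0.254, 0.075, 0.118], [0.005, 0.265, 0.964, 1.154], [0.0, 0.0, 0.0, 1.0]] [[367.7, 0.0, 320.9], [0.0, 367.7, 200.6], [0.0, 0.0, 1.0]] [-0.08063635  0.          0.          0.          0.        ]
[[1.0, -0.002, 0.0, 0.475], [0.001, 0.374, -0.928, -0.859], [0.001, 0.928, 0.374, 0.452], [0.0, 0.0, 0.0, 1.0]] [[398.9, 0.0, 314.1], [0.0, 398.9, 202.3], [0.0, 0.0, 1.0]] [-0.00708902  0.          0.          0.          0.        ]
0.0187 {'clock': 0.1, 'q': array([-1.03238215e+00,  3.85499335e-01,  6.77539615e-03, -4.14863872e-04,
       -1.19400270e+00, -2.58601277e-01]), 'joint_vel': array([ 9.14315338e-06, -9.35651465e-04,  2.66045554e-03,  1.32120556e-03,
       -1.73632993e-03,  5.05247237e-04]), 'joint_torque': array([-5.98977294e-04, -3.91689456e+01,  1.87936091e+01,  4.23183560e+00,
        1.34618193e-02, -7.40106702e-05]), 'tcp_pos': array([ 0.17245783, -0.60012634,  0.1933652 ]), 'ee_rot': array([ 3.13962792e+00, -1.20995409e-04, -2.86193266e+00]), 'force': array([1.65703466, 1.02104304, 0.43991749]), 'ft_torque': array([ 0.03494316, -0.02179679, -0.01430202]), 'finger_force': 0.0, 'opening': 0.9990582964667353}
```

View pics/top0.png

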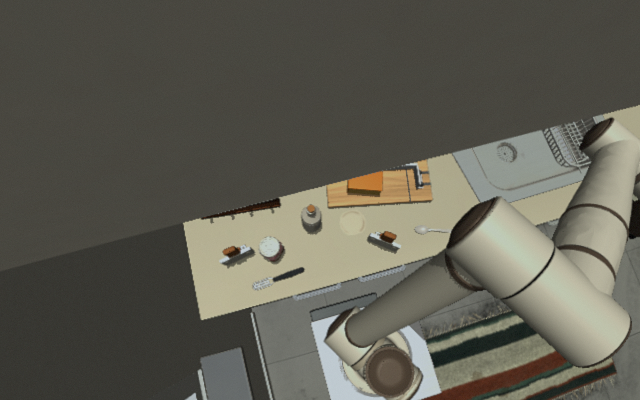

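View pics/side0.png

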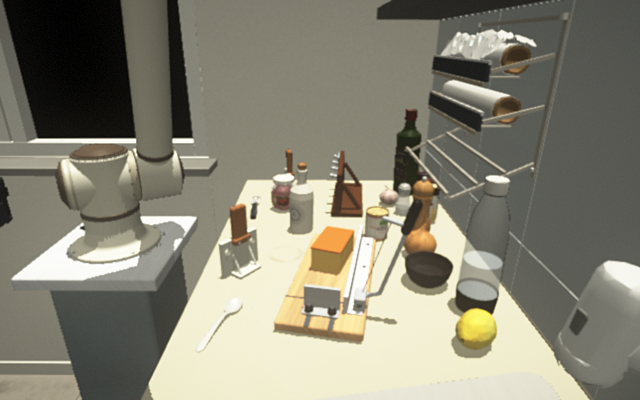

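Candidates for the pusher: top view (234,253), matching side view (290,165), and the near look-alike at top (387,239), side (240,240). I'll check both in an enlarged crop and measure distances.

Run:
```python
from h import *
s=dict(np.load('pics/top0.npz')); b=dict(np.load('pics/side0.npz'))
for n,(u,v) in dict(pA=(234,252),pB=(387,237),jar=(270,243),bot=(311,211),tablewtop=(330,260)).items(): print(n,world(s,u,v).round(3))
for n,(u,v) in dict(pB=(240,210),pA=(289,153),cheese=(330,238),stop=(320,300),tin=(376,212)).items(): print('side',n,world(b,u,v).round(3))
im=s['pixels'][:,:,::-1]
c1=cv2.resize(im[160:290,190:320],None,fx=4,fy=4,interpolation=3); c2=cv2.resize(im[150:260,310:450],(800-520,220),interpolation=3)
c3=cv2.resize(b['pixels'][140:240,250:390,::-1],(280,200),interpolation=3)
out=np.zeros((520,800,3),np.uint8); out[:,:520]=c1; out[:220,520:]=c2; out[250:450,520:]=c3
cv2.imwrite('pics/crop1.png',out)
```

```text
pA [0.394 0.313 0.127]
pB [ 0.32  -0.111  0.139]
jar [0.398 0.212 0.095]
bot [0.44  0.076 0.176]
tablewtop [0.314 0.052 0.002]
side pB [ 0.327 -0.126  0.14 ]
side pA [0.4   0.303 0.143]
side cheese [ 0.508 -0.121  0.075]
side stop [ 0.486 -0.289  0.042]
side tin [0.625 0.029 0.069]
```

View pics/crop1.png

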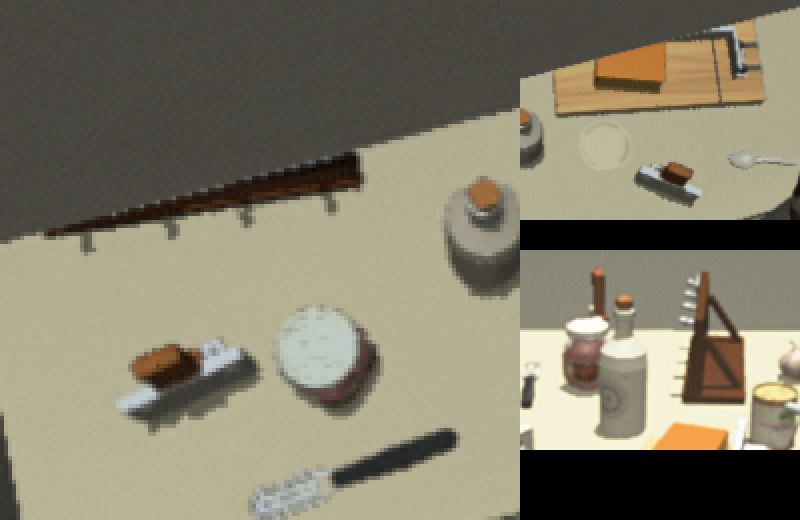

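Run:
```python
from h import *
from scipy.spatial.transform import Rotation as R
w=snap('wrist'); st=bot.get_state()
T=np.eye(4);T[:3,:3]=R.from_euler('xyz',st['ee_rot']).as_matrix();T[:3,3]=st['tcp_pos']
print((np.linalg.inv(T)@w['extrinsics']).round(3).tolist(), w['mtx'].round(0).tolist(),T.round(2).tolist())
s=dict(np.load('pics/top0.npz')); b=dict(np.load('pics/side0.npz'))
C=cloud(s)
def bands(C,sel,zs):
    P=C[sel]
    for a,c in zip(zs[:-1],zs[1:]):
        Q=P[(P[:,2]>a)&(P[:,2]<=c)]
        if len(Q)>3:
            m=Q[:,:2].mean(0); U,S,V=np.linalg.svd(Q[:,:2]-m,full_matrices=False); t=(Q[:,:2]-m)@V.T
            print(a,c,len(Q),Q.min(0).round(3),Q.max(0).round(3),m.round(3),'dir',V[0].round(2),'ext',np.ptp(t,axis=0).round(3))
for nm,C in(('top',cloud(s)),('side',cloud(b))):
    for lab,(x0,x1,y0,y1) in dict(A=(.32,.47,.255,.39),B=(.25,.42,-.2,-.05),rack=(.47,.66,.05,.4),tin=(.57,.68,-.02,.06)).items():
        print(nm,lab)
        sel=(C[...,0]>x0)&(C[...,0]<x1)&(C[...,1]>y0)&(C[...,1]<y1)
        bands(C,sel,[.01,.03,.06,.074,.084,.1,.13,.155])
```

```text
[[0.0, 0.952, 0.306, 0.085], [1.0, -0.0, -0.001, -0.0], [-0.001, 0.306, -0.952, -0.189], [0.0, 0.0, 0.0, 1.0]] [[336.0, 0.0, 321.0], [0.0, 336.0, 202.0], [0.0, 0.0, 1.0]] [[-0.96, -0.28, -0.0, 0.17], [-0.28, 0.96, 0.0, -0.6], [0.0, 0.0, -1.0, 0.19], [0.0, 0.0, 0.0, 1.0]]
top A
0.01 0.03 47 [0.381 0.274 0.01 ] [0.427 0.368 0.03 ] [0.395 0.318] dir [ 0.29 -0.96] ext [0.096 0.038]
0.03 0.06 75 [0.381 0.273 0.03 ] [0.406 0.369 0.059] [0.39  0.321] dir [ 0.19 -0.98] ext [0.098 0.008]
0.06 0.074 25 [0.381 0.274 0.061] [0.407 0.366 0.073] [0.391 0.317] dir [-0.2   0.98] ext [0.094 0.009]
0.074 0.084 101 [0.381 0.274 0.074] [0.414 0.369 0.084] [0.394 0.32 ] dir [ 0.2  -0.98] ext [0.097 0.022]
0.084 0.1 26 [0.387 0.278 0.084] [0.407 0.359 0.098] [0.395 0.317] dir [-0.24  0.97] ext [0.082 0.012]
0.1 0.13 34 [0.389 0.305 0.1  ] [0.407 0.337 0.127] [0.394 0.317] dir [ 0.34 -0.94] ext [0.034 0.012]
0.13 0.155 89 [0.389 0.304 0.131] [0.409 0.34  0.152] [0.398 0.321] dir [-0.21  0.98] ext [0.037 0.015]
top B
0.01 0.03 45 [ 0.286 -0.149  0.01 ] [ 0.359 -0.075  0.03 ] [ 0.321 -0.111] dir [-0.7  -0.71
[... 2488 characters left out ...]
  0.39  0.074] [0.584 0.167] dir [ 0.11 -0.99] ext [0.344 0.175]
0.074 0.084 57 [0.472 0.064 0.074] [0.588 0.391 0.084] [0.555 0.229] dir [-0.21 -0.98] ext [0.343 0.07 ]
0.084 0.1 69 [0.472 0.063 0.084] [0.581 0.387 0.1  ] [0.546 0.195] dir [-0.24 -0.97] ext [0.34  0.061]
0.1 0.13 269 [0.472 0.067 0.101] [0.57  0.398 0.129] [0.545 0.252] dir [-0.1  -0.99] ext [0.337 0.068]
side tin
0.01 0.03 170 [ 0.57 -0.02  0.01] [0.657 0.039 0.03 ] [0.623 0.013] dir [ 1.   -0.01] ext [0.086 0.059]
0.03 0.06 247 [ 0.582 -0.02   0.03 ] [0.656 0.039 0.06 ] [0.624 0.013] dir [ 0.99 -0.14] ext [0.067 0.06 ]
0.06 0.074 240 [0.601 0.005 0.06 ] [0.657 0.06  0.073] [0.628 0.03 ] dir [-0.57 -0.82] ext [0.06  0.057]
```

Pusher A at (0.394, 0.320) is the farther one: 0.51 m from the base against 0.34 m for B. Its heel points to +x. I'm moving there via a high path and will look from close by.

>>> {"fn": "move_arm", "kwargs": {"commands": [[20,29,16,0,0,3.5,1],[20,29,16,0,0,3.5,1],[20,29,16,0,0,3.5,1],[20,29,16,0,0,3.5,1],[20,29,16,0,0,3.5,1],[20,29,16,0,0,3.5,1],[20,29,16,0,0,3.5,1],[20,29,16,0,0,3.5,1]]}}

```text
clock: 0.82
tcp_pos: [0.333, -0.3669, 0.323]
ee_rot: [3.141, 0.0, -2.37]
force: [1.1, -0.5, -0.1]
opening: 0.999
finger_force: 0.0
```

>>> {"fn": "move_arm", "kwargs": {"commands": [[20,29,14,0,0,3.5,1],[20,29,14,0,0,3.5,1],[20,29,14,0,0,3.5,1],[20,29,14,0,0,3.5,1],[0,39,0,0,0,3.5,1],[0,39,0,0,0,3.5,1],[0,39,0,0,0,3.5,1],[0,39,0,0,0,3.5,1]]}}

```text
clock: 1.48
tcp_pos: [0.4121, -0.0949, 0.3781]
ee_rot: [3.141, 0.0, -1.882]
force: [0.2, -0.4, 0.4]
opening: 1.002
finger_force: 0.0
```

>>> {"fn": "move_arm", "kwargs": {"commands": [[0,39,0,0,0,3.5,1],[0,39,0,0,0,3.5,1],[0,39,0,0,0,3.5,1],[0,39,0,0,0,3.5,1],[0,39,0,0,0,3.5,1],[0,39,0,0,0,3.5,1],[0,39,0,0,0,3.5,1],[0,30,0,0,0,3.5,1]]}}

```text
clock: 2.15
tcp_pos: [0.4119, 0.2089, 0.378]
ee_rot: [3.141, 0.0, -1.391]
force: [1.5, -0.1, 0.6]
opening: 0.998
finger_force: 0.0
```

Run:
```python
from h import *
st=bot.get_state(); print(st['tcp_pos'],st['ee_rot'],st['q'],st['clock'])
a=snap('wrist','w1.png')
t=dict(np.load('pics/top0.npz')); print(world(t,300,100).round(3),world(t,300,165).round(3))
```

```text
[0.41187612 0.20888941 0.37799809] [ 3.14117703e+00  2.53020029e-04 -1.39096232e+00] [ 8.22343818e-01  2.08876913e-02 -9.09440648e-03 -4.51813203e-04
 -1.54099537e+00 -6.42496257e-01] 2.15
[0.24  0.112 1.092] [0.24  0.114 1.058]
```

View pics/w1.png

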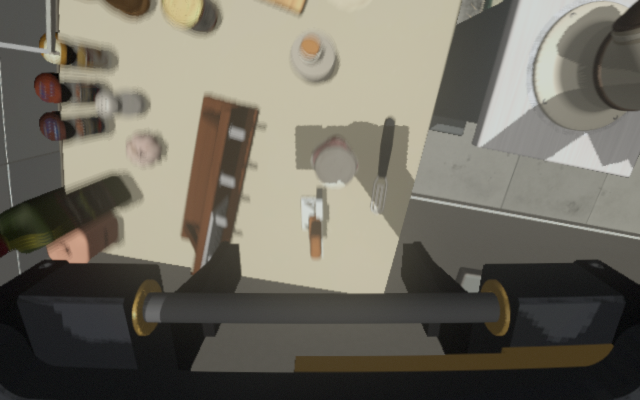

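Run:
```python
import cv2
im=cv2.imread('pics/w1.png'); c=cv2.resize(im[80:280,170:370],(600,600),interpolation=cv2.INTER_CUBIC); cv2.imwrite('pics/crop2.png',c)
```

```text
(no output)
```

View pics/crop2.png

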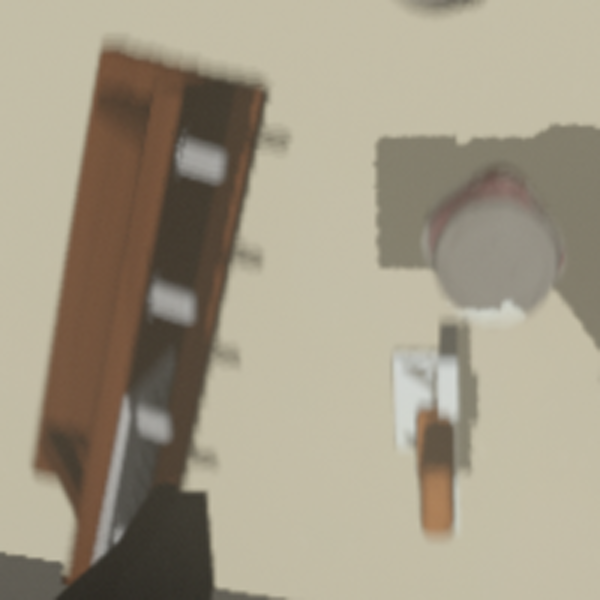

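The close view confirms it: the plate's face is towards the robot (-x), the heel is on +x, and the grip rises at crop (437,475). The rack's four pins point to -x, and the grater is on the left pair. Next I'll measure the pusher, rack, slicer and stop.

Run:
```python
from h import *
w=dict(np.load('pics/w1.npz')); C=cloud(w)
def box(C,x0,x1,y0,y1,z0,z1):
    return C[(C[...,0]>x0)&(C[...,0]<x1)&(C[...,1]>y0)&(C[...,1]<y1)&(C[...,2]>z0)&(C[...,2]<z1)]
def rect(n,Q):
    if len(Q)<5: print(n,len(Q)); return
    r=cv2.minAreaRect(np.float32(Q[:,:2]*1000)); print(n,len(Q),'c',np.round(r[0],1),'size',np.round(r[1],1),'ang',round(r[2],1),'z',np.percentile(Q[:,2],[5,50,95]).round(4))
for z0,z1 in((.004,.02),(.02,.066),(.066,.084),(.09,.14),(.14,.16)): rect('pusher %g'%z1,box(C,.36,.45,.26,.39,z0,z1))
# rack top edge & face
rect('racktop',box(C,.5,.64,.13,.42,.118,.128)); rect('racktop',box(C,.5,.64,.13,.42,.112,.122)); rect('grater',box(C,.5,.64,.13,.42,.1265,.14))
rect('rackbase',box(C,.5,.68,.13,.42,.008,.02))
b=dict(np.load('pics/side0.npz')); D=cloud(b)
rect('s board',box(D,.35,.62,-.42,.02,.018,.026)); rect('s fence top',box(D,.35,.62,-.42,.1,.054,.0605))
rect('s cheese top',box(D,.4,.62,-.25,.05,.070,.078)); rect('s stop',box(D,.4,.55,-.33,-.24,.03,.07))
rect('s rack',box(D,.45,.64,.1,.45,.118,.13))
rect('s tin',box(D,.58,.68,-.02,.07,.066,.076))
h=np.histogram(box(C,.5,.64,.13,.42,.09,.2)[:,2],bins=np.arange(.09,.2,.005)); print(h[0])
```

```text
pusher 0.02 351 c [416.4 313.9] size [82.3 31.5] ang 87.7 z [0.0058 0.0076 0.0135]
pusher 0.066 74 c [406.1 289.6] size [35.3 13. ] ang 67.9 z [0.0211 0.0383 0.0607]
pusher 0.084 256 c [400.8 322.2] size [20.6 95.9] ang 10.3 z [0.0728 0.0793 0.0812]
pusher 0.14 141 c [402.7 306.5] size [15.4  5.1] ang 16.9 z [0.0926 0.1166 0.1385]
pusher 0.16 263 c [399.8 321.3] size [15.2 34.7] ang 10.3 z [0.1426 0.1467 0.1484]
racktop 1925 c [553.6 285.4] size [258.1  19.3] ang 84.1 z [0.1205 0.123  0.1249]
racktop 790 c [544.6 283.3] size [252.4  36.8] ang 84.1 z [0.1124 0.1167 0.1219]
grater 140 c [552.8 349.7] size [90.1  3.7] ang 83.9 z [0.1269 0.1281 0.1295]
rackbase 3849 c [607.9 280.3] size [259.2 150.9] ang 84.3 z [0.0114 0.0133 0.0153]
s board 4202 c [ 517.7 -153.8] size [374.6 149.6] ang 78.6 z [0.0198 0.0216 0.0249]
s fence top 645 c [ 477.9 -114.2] size [360.3 258.9] ang 85.1 z [0.0544 0.0564 0.06  ]
s cheese top 819 c [517.7 -65.5] size [225.8 193.2] ang 87.7 z [0.0717 0.0741 0.0754]
s stop 1108 c [ 504.9 -281.6] size [96.  60.8] ang 14.2 z [0.032  0.0482 0.067 ]
s rack 140 c [553.1 280.9] size [252.5  17.5] ang 84.2 z [0.1202 0.1233 0.128 ]
s tin 205 c [629.4  35.4] size [57.  55.2] ang 36.5 z [0.0671 0.0688 0.0712]
[ 105  112  112  137  431  182 1765  177    0    0    0    0    0    0
    0    0    0    0    0    0    0    0]
```

>>> {"fn": "move_arm", "kwargs": {"commands": [[-4,37.5,-11,0,0,0,1],[-4,37.5,-11,0,0,0,1],[-4,38,-11,0,0,0,1],[0,0,-40,0,0,0,1],[0,0,-40,0,0,0,1],[0,0,-40,0,0,0,1],[0,0,0,0,0,0,1]]}}

```text
clock: 2.78
tcp_pos: [0.3957, 0.3148, 0.2163]
ee_rot: [3.126, -0.011, -1.397]
force: [0.1, -1.1, -1.3]
opening: 1.0
finger_force: 0.0
```

Run:
```python
from h import *
st=bot.get_state(); print(st['tcp_pos'],st['ee_rot'])
def box(C,x0,x1,y0,y1,z0,z1):
    return C[(C[...,0]>x0)&(C[...,0]<x1)&(C[...,1]>y0)&(C[...,1]<y1)&(C[...,2]>z0)&(C[...,2]<z1)]
for n in('wrist','top','side'):
    C=cloud(snap(n,n+'2.png'))
    for z0,z1 in((.066,.084),(.14,.16)):
        Q=box(C,.36,.45,.26,.39,z0,z1)
        if len(Q)>5: r=cv2.minAreaRect(np.float32(Q[:,:2]*1000)); print(n,z1,len(Q),np.round(r[0],1),np.round(r[1],1),round(r[2],1),np.percentile(Q[:,2],[5,50,95]).round(4))
```

```text
[0.3957328  0.31475481 0.21631714] [ 3.1256206  -0.01115129 -1.39686442]
wrist 0.084 591 [400.8 322.4] [22.4 96.4] 9.9 [0.075  0.0792 0.0808]
wrist 0.16 781 [399.2 321.4] [15.9 35. ] 10.1 [0.1425 0.1466 0.148 ]
top 0.084 64 [404.7 297.1] [21.4 44.6] 11.0 [0.069  0.0808 0.0836]
top 0.16 26 [401.  322.6] [13.8 34.9] 7.0 [0.141  0.1487 0.1513]
side 0.084 39 [392.9 327.5] [22.  65.3] 21.7 [0.07   0.079  0.0825]
side 0.16 24 [397.5 316.2] [15.2 31. ] 25.1 [0.1408 0.1458 0.1478]
```

>>> {"fn": "move_arm", "kwargs": {"commands": [[2,3.5,0,0,0,0,1],[2,3.5,-20,0,0,0,1],[0,0,0,0,0,0,1]]}}

```text
clock: 3.18
tcp_pos: [0.4048, 0.327, 0.2055]
ee_rot: [3.141, 0.001, -1.396]
force: [-0.6, -0.9, -1.1]
opening: 0.997
finger_force: 0.0
```

```bash
cat > rot.py <<'E'
from h import *
from scipy.spatial.transform import Rotation as R
import sys
st=bot.get_state(); t=np.array(list(map(float,sys.argv[1:5])))  # target x y z(m) yaw(rad), tool down
r=R.from_euler('xyz',st['ee_rot']); g=R.from_euler('xyz',[np.pi,0,t[3]])
print('clock',round(st['clock'],2),'tcp',st['tcp_pos'].round(4),'rpy',st['ee_rot'].round(4),'q',st['q'].round(3))
print('d mm',((t[:3]-st['tcp_pos'])*1000).round(1),'rotvec deg',np.degrees((g*r.inv()).as_rotvec()).round(2),'F',st['force'].round(1),'M',st['ft_torque'].round(2))
E
python3 rot.py .4 .3215 .1 -1.393
```

```text
clock 3.18 tcp [0.4048 0.327  0.2055] rpy [ 3.1414e+00  1.3000e-03 -1.3965e+00] q [ 9.910e-01  1.980e-01 -2.280e-01 -1.000e-03 -1.144e+00 -8.160e-01]
d mm [  -4.8   -5.5 -105.5] rotvec deg [-0.07 -0.02  0.2 ] F [-0.6 -0.9 -1.1] M [-0.07  0.22 -0.01]
```

>>> {"fn": "move_arm", "kwargs": {"commands": [[-5,-5.5,-5,0,0,0,1],[0,0,-25,0,0,0,1],[0,0,-25,0,0,0,1],[0,0,-25,0,0,0,1],[0,0,-25,0,0,0,1],[0,0,0,0,0,0,1],[0,0,0,0,0,0,1]]}}

```text
clock: 3.77
tcp_pos: [0.3998, 0.3207, 0.1011]
ee_rot: [-3.141, -0.001, -1.395]
force: [0.4, 0.6, 0.5]
opening: 0.999
finger_force: 0.0
```

```bash
python3 rot.py .4 .3215 .1 -1.393
```

```text
clock 3.77 tcp [0.3998 0.3207 0.1011] rpy [-3.1415e+00 -8.0000e-04 -1.3953e+00] q [ 0.994  0.287 -0.397  0.001 -0.887 -0.819]
d mm [ 0.2  0.8 -1.1] rotvec deg [0.04 0.01 0.13] F [0.4 0.6 0.5] M [0.02 0.08 0.01]
```

Close the gripper on the grip, then lift a little.

>>> {"fn": "move_arm", "kwargs": {"commands": [[0,0,0,0,0,0,0],[0,0,0,0,0,0,0],[0,0,0,0,0,0,0],[0,0,0,0,0,0,0],[0,0,0,0,0,0,0],[0,0,0,0,0,0,0],[0,0,0,0,0,0,0],[0,0,0,0,0,0,0]], "grip_force": 45}}

```text
clock: 4.43
tcp_pos: [0.3996, 0.3208, 0.1004]
ee_rot: [-3.142, -0.0, -1.396]
force: [-0.3, -0.6, -0.1]
opening: 0.478
finger_force: 0.0
```

>>> {"fn": "move_arm", "kwargs": {"commands": [[0,0,10,0,0,0,0],[0,0,25,0,0,0,0],[0,0,35,0,0,0,0],[0,0,40,0,0,0,0],[0,0,40,0,0,0,0],[0,0,0,0,0,0,0],[0,0,0,0,0,0,0]]}}

```text
clock: 5.02
tcp_pos: [0.4005, 0.322, 0.254]
ee_rot: [-3.136, 0.005, -1.396]
force: [-1.2, -0.5, -1.1]
opening: 0.019
finger_force: 0.0
```

```bash
python3 rot.py .48 -.1 .25 0
python3 - <<'E'
from h import *
C=cloud(snap('wrist','w3.png')); st=bot.get_state(); print(st['opening'])
def rect(n,Q):
    if len(Q)<5: print(n,len(Q)); return
    r=cv2.minAreaRect(np.float32(Q[:,:2]*1000)); print(n,len(Q),np.round(r[0],1),np.round(r[1],1),round(r[2],1),np.percentile(Q[:,2],[5,50,95]).round(4))
p=st['tcp_pos']
P=C.reshape(-1,3); P=P[(abs(P[:,0]-p[0])<.06)&(abs(P[:,1]-p[1])<.06)]
for a,b in((-.06,-.035),(-.035,-.015),(-.015,.0),(0,.02),(.02,.045),(.045,.06)):
    rect('dz %g'%b,P[(P[:,2]-p[2]>a)&(P[:,2]-p[2]<b)])
# slicer from side, distinguishing features
D=cloud(dict(np.load('pics/side0.npz'))); im=np.load('pics/side0.npz')['pixels'].astype(int)
def box(x0,x1,y0,y1,z0,z1,col=None):
    m=(D[...,0]>x0)&(D[...,0]<x1)&(D[...,1]>y0)&(D[...,1]<y1)&(D[...,2]>z0)&(D[...,2]<z1)
    if col is not None: m&=col
    return D[m]
org=(im[...,0]>150)&(im[...,2]<80)
rect('cheese top',box(.4,.62,-.25,.05,.070,.078,org)); rect('board',box(.38,.58,-.345,.03,.018,.026))
for y in np.arange(-.30,.0,.03):
    Q=box(.38,.62,y-.01,y+.01,.0545,.0595); Q=Q[Q[:,0]>.5]; B=box(.35,.6,y-.01,y+.01,.018,.0255)
    print(round(y,3),'fence x',len(Q),Q[:,0].min().round(4) if len(Q) else 0,Q[:,0].max().round(4) if len(Q) else 0,'board',B[:,0].min().round(4),B[:,0].max().round(4))
Q=box(.4,.55,-.33,-.24,.03,.066); rect('stop',Q)
E
```

```text
clock 5.02 tcp [0.4005 0.322  0.254 ] rpy [-3.1363  0.0052 -1.3955] q [ 0.994  0.151 -0.164  0.    -1.249 -0.818]
d mm [  79.5 -422.    -4. ] rotvec deg [-4.600e-01 -4.000e-02  7.996e+01] F [-1.2 -0.5 -1.1] M [-0.01  0.12  0.  ]
0.010961859638646213
dz -0.035 0
dz -0.015 0
dz 0 0
dz 0.02 0
dz 0.045 466 [402.  311.4] [19.5  3.1] 10.0 [0.2823 0.2896 0.2959]
dz 0.06 561 [401.6 313.1] [20.6  7.7] 9.6 [0.2975 0.3052 0.3107]
cheese top 699 [ 514.9 -121.3] [102.6  61.7] 70.0 [0.0729 0.0742 0.0754]
board 3761 [ 514.3 -170.2] [341.2 149.6] 78.7 [0.0198 0.0216 0.0248]
-0.3 fence x 49 0.5005 0.5328 board 0.4112 0.5649
-0.27 fence x 31 0.5285 0.5869 board 0.4175 0.5706
-0.24 fence x 27 0.536 0.5447 board 0.4224 0.576
-0.21 fence x 23 0.542 0.5511 board 0.4296 0.5834
-0.18 fence x 52 0.5027 0.558 board 0.4357 0.5896
-0.15 fence x 24 0.533 0.5626 board 0.4425 0.5954
-0.12 fence x 23 0.5433 0.57 board 0.4497 0.5998
-0.09 fence x 19 0.5566 0.5752 board 0.4534 0.5997
-0.06 fence x 17 0.5721 0.5802 board 0.4616 0.5996
-0.03 fence x 12 0.5776 0.5854 board 0.4657 0.5998
stop 1017 [ 504.9 -281.6] [96.  60.8] 14.2 [0.032  0.0465 0.0633]
```

View pics/w3.png

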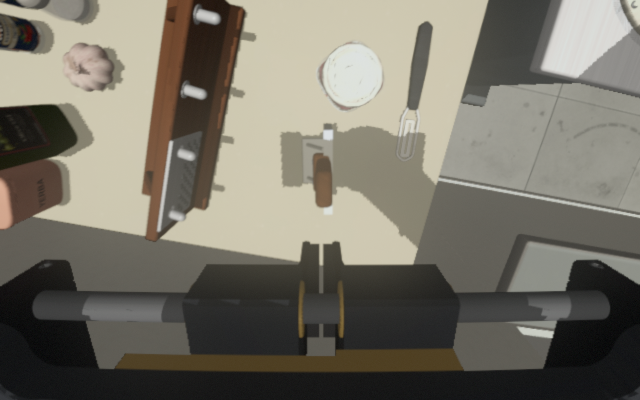

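The fingers close slowly, so I lifted too early and missed. The pusher is still standing at pixel (320,170). I'll reopen halfway, go down again and wait for contact.

>>> {"fn": "move_arm", "kwargs": {"commands": [[0,0,0,0,0,0,0.6],[0,0,0,0,0,0,0.6],[0,0,0,0,0,0,0.6],[0,0,0,0,0,0,0.6],[0,0,0,0,0,0,0.6],[0,0,0,0,0,0,0.6],[0,0,0,0,0,0,0.6]]}}

```text
clock: 5.65
tcp_pos: [0.3996, 0.3208, 0.2501]
ee_rot: [3.141, -0.0, -1.396]
force: [0.1, 0.2, -0.4]
opening: 0.459
finger_force: 0.0
```

```bash
python3 rot.py .4 .3215 .1 -1.393
python3 - <<'E'
from h import *
print(bot.get_state()['opening']); C=cloud(snap('wrist'))
for z0,z1 in((.068,.084),(.14,.16)):
    Q=C[(C[...,0]>.36)&(C[...,0]<.45)&(C[...,1]>.26)&(C[...,1]<.39)&(C[...,2]>z0)&(C[...,2]<z1)]
    r=cv2.minAreaRect(np.float32(Q[:,:2]*1000)); print(z1,len(Q),np.round(r[0],1),np.round(r[1],1),round(r[2],1))
E
```

```text
clock 5.65 tcp [0.3996 0.3208 0.2501] rpy [ 3.1413e+00 -4.0000e-04 -1.3957e+00] q [ 0.994  0.155 -0.168  0.    -1.248 -0.819]
d mm [   0.4    0.7 -150.1] rotvec deg [ 0.02 -0.01  0.16] F [ 0.1  0.2 -0.4] M [0.03 0.12 0.02]
0.4594531231721933
0.084 506 [400.9 322.2] [22.1 95.7] 10.4
0.16 633 [399.3 321.8] [15.7 35.5] 10.4
```

>>> {"fn": "move_arm", "kwargs": {"commands": [[0,1,-15,0,0,0.2,0.6],[0,0,-27,0,0,0,0.6],[0,0,-30,0,0,0,0.6],[0,0,-30,0,0,0,0.6],[0,0,-30,0,0,0,0.6],[0,0,-18,0,0,0,0.6],[0,0,0,0,0,0,0.6],[0,0,0,0,0,0,0]]}}

```text
clock: 6.37
tcp_pos: [0.3997, 0.3216, 0.1001]
ee_rot: [3.141, -0.002, -1.392]
force: [0.9, 0.6, 1.0]
opening: 0.572
finger_force: 0.0
```

>>> {"fn": "move_arm", "kwargs": {"commands": [[0,0,0,0,0,0,0],[0,0,0,0,0,0,0],[0,0,0,0,0,0,0],[0,0,0,0,0,0,0],[0,0,0,0,0,0,0],[0,0,0,0,0,0,0],[0,0,0,0,0,0,0],[0,0,0,0,0,0,0]], "grip_force": 45}}

```text
clock: 7.03
tcp_pos: [0.3997, 0.3221, 0.1009]
ee_rot: [-3.141, 0.0, -1.392]
force: [-1.2, 0.0, 4.5]
opening: 0.184
finger_force: 45.0
```

```bash
python3 rot.py .4 .3215 .1 -1.393; python3 -c "
from plant import bot; s=bot.get_state(); print(s['opening'],s['finger_force'])"
```

```text
clock 7.03 tcp [0.3997 0.3221 0.1009] rpy [-3.1411e+00  4.0000e-04 -1.3920e+00] q [ 0.995  0.288 -0.396  0.    -0.886 -0.816]
d mm [ 0.3 -0.6 -0.9] rotvec deg [-0.03  0.03 -0.06] F [-1.2  0.   4.5] M [-0.01  0.63 -0.01]
0.18381610184532793 44.99719262123108
```

Gripped: the opening is 16 mm and the force is 45 N. Lifting, and measuring the stop and slicer meanwhile.

>>> {"fn": "move_arm", "kwargs": {"commands": [[0,0,10,0,0,0,0],[0,0,20,0,0,0,0],[0,0,32,0,0,0,0],[0,0,32,0,0,0,0],[0,0,32,0,0,0,0],[0,0,32,0,0,0,0],[0,0,32,0,0,0,0],[0,0,30,0,0,0,0]]}}

```text
clock: 7.7
tcp_pos: [0.3993, 0.3213, 0.3223]
ee_rot: [3.142, 0.0, -1.392]
force: [0.8, 0.7, -3.3]
opening: 0.183
finger_force: 45.0
```

```bash
python3 rot.py .5055 -.0307 .32 -.197
cat > sl.py <<'E'
from h import *
a=np.radians(-11.3); ex=np.array([np.cos(a),np.sin(a)]); ey=np.array([-np.sin(a),np.cos(a)]); O=np.array([.5143,-.1702])
def tos(P): d=np.asarray(P)[...,:2]-O; return np.stack([d@ex,d@ey],-1)*1000
E
python3 - <<'E'
from sl import *
s=bot.get_state(); print(s['opening'],s['finger_force'])
for n in('side0','top0'):
    s=dict(np.load('pics/%s.npz'%n)); D=cloud(s); S=tos(D); z=D[...,2]*1000
    m=(abs(S[...,0])<100)&(abs(S[...,1])<200)
    # board edges
    Bm=m&(z>18)&(z<25)
    print(n,'board x pct',np.percentile(S[...,0][Bm],[0.3,99.7]).round(1),'y',np.percentile(S[...,1][Bm],[.3,99.7]).round(1))
    st=m&(abs(S[...,0]+2)<26)&(S[...,1]<-80)&(z>44)&(z<66)
    print('stop faces y',np.percentile(S[...,1][st],[1,10,50,90,99]).round(1),'z',np.percentile(z[st],[5,95]).round(0),st.sum())
    tp=m&(abs(S[...,0]+2)<30)&(S[...,1]<-80)&(z>66)&(z<71)
    print('stop top y',np.percentile(S[...,1][tp],[2,25,50,75,98]).round(1) if tp.sum() else 0, tp.sum())
    f=m&(S[...,0]>25)&(S[...,0]<55)&(z>55)&(z<59)
    for y in range(-110,170,40):
        g=f&(abs(S[...,1]-y)<20)
        if g.sum()>5: print('fence top at y',y,np.percentile(S[...,0][g],[3,50,97]).round(1),g.sum())
E
```

```text
clock 7.7 tcp [0.3993 0.3213 0.3223] rpy [ 3.1415e+00  2.0000e-04 -1.3923e+00] q [ 0.995  0.124 -0.028 -0.    -1.418 -0.816]
d mm [ 106.2 -352.    -2.3] rotvec deg [-1.000e-02 -1.000e-02  6.849e+01] F [ 0.8  0.7 -3.3] M [0.14 0.07 0.03]
0.18302619108337778 44.99164044857025
side0 board x pct [-73.7  75. ] y [-168.7  197.6]
stop faces y [-123.6 -122.7 -121.5 -120.4 -119.6] z [45. 65.] 329
stop top y [-123.4 -121.4 -119.9 -118.4 -116.4] 87
fence top at y -110 [25.9 38.8 42.5] 59
fence top at y -70 [35.5 39.1 42.6] 52
fence top at y -30 [35.5 39.2 43. ] 47
fence top at y 10 [35.7 39.3 42.6] 38
fence top at y 50 [35.7 39.4 43. ] 34
fence top at y 90 [26.4 39.  42.7] 30
fence top at y 130 [35.9 39.5 43.3] 31
top0 board x pct [-73.6  61.1] y [-165.3  174.8]
stop faces y [-119.2 -115.4 -114.6 -113.8 -113.4] z [46. 66.] 37
stop top y [-120.  -118.2 -116.5 -115.2 -114.3] 27
fence top at y -110 [36.9 40.6 42.8] 13
```

>>> {"fn": "move_arm", "kwargs": {"commands": [[7.6,-25,0,0,0,4.9,0],[7.6,-25,0,0,0,4.9,0],[7.6,-25,0,0,0,4.9,0],[7.6,-25,0,0,0,4.9,0],[7.6,-25,0,0,0,4.9,0],[7.6,-25,0,0,0,4.9,0],[7.6,-25,0,0,0,4.9,0]]}}

```text
clock: 8.28
tcp_pos: [0.4525, 0.1454, 0.3202]
ee_rot: [3.141, 0.0, -0.789]
force: [0.1, -0.8, -1.3]
opening: 0.179
finger_force: 45.0
```

>>> {"fn": "move_arm", "kwargs": {"commands": [[7.6,-25,0,0,0,4.9,0],[7.6,-25,0,0,0,4.9,0],[7.6,-25,0,0,0,4.9,0],[7.6,-25,0,0,0,4.9,0],[7.6,-25,0,0,0,4.9,0],[7.6,-25,0,0,0,4.9,0],[7.6,-25,0,0,0,4.9,0],[0,0,0,0,0,0,0]]}}

```text
clock: 8.95
tcp_pos: [0.5062, -0.0315, 0.3198]
ee_rot: [3.14, 0.001, -0.196]
force: [-0.3, 0.7, -1.6]
opening: 0.183
finger_force: 45.0
```

```bash
python3 rot.py .5055 -.0307 .32 -.197
python3 - <<'E'
from sl import *
w=snap('wrist','w4.png'); D=cloud(w); S=tos(D); z=D[...,2]*1000; im=w['pixels'].astype(int)
m=(abs(S[...,0])<100)&(abs(S[...,1])<200)
B=m&(z>18)&(z<25); print('board x',np.percentile(S[...,0][B],[0.3,99.7]).round(1),'y',np.percentile(S[...,1][B],[.3,99.7]).round(1))
ch=m&(z>69)&(z<79)&(S[...,0]<40)&(im[...,0]>im[...,2]*1.8)
def rect(n,Q):
    r=cv2.minAreaRect(np.float32(Q)); print(n,len(Q),np.round(r[0],1),np.round(r[1],1),round(r[2],1))
if ch.sum()>5: rect('cheese top',S[ch]); print(np.percentile(z[ch],[5,50,95]))
f=m&(S[...,0]>25)&(S[...,0]<55)&(z>54)&(z<60)
for y in range(-110,170,40):
    g=f&(abs(S[...,1]-y)<20)
    if g.sum()>5: print('fence',y,np.percentile(S[...,0][g],[3,50,97]).round(1),g.sum())
E
```

```text
clock 8.95 tcp [ 0.5062 -0.0315  0.3198] rpy [ 3.1399e+00  1.4000e-03 -1.9630e-01] q [ 2.590e-01  1.160e-01 -4.400e-02  1.000e-03 -1.413e+00  1.115e+00]
d mm [-0.7  0.8  0.2] rotvec deg [ 0.08 -0.1  -0.04] F [-0.3  0.7 -1.6] M [0.23 0.21 0.  ]
board x [-73.6  74.9] y [-165.5  172. ]
cheese top 4046 [-9.3 52.8] [106.8  64. ] 81.5
[72.75917293 74.13755332 75.49410341]
fence -110 [27.4 39.4 43.6] 154
fence -70 [36.1 40.  43.9] 202
fence -30 [35.6 39.5 43.4] 205
fence 10 [36.5 40.3 44.1] 190
fence 50 [36.2 40.1 43.9] 206
fence 90 [37.2 39.9 43.6] 185
fence 130 [37.2 40.4 43.5] 182
```

View pics/w4.png

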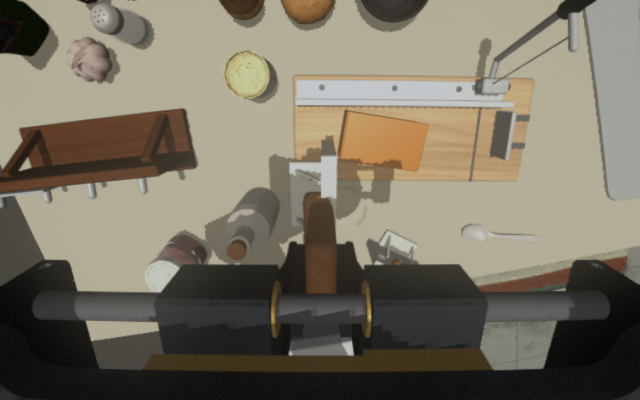

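The view shows the slicer with the fence on top, the stop at pixel (505,135), and the cheese at (383,138), tilted about 8.5°. The pusher is held square, facing the stop. Lowering it behind the cheese.

>>> {"fn": "move_arm", "kwargs": {"commands": [[0,0,-25,0,0,0,0],[0,0,-32,0,0,0,0],[0,0,-32,0,0,0,0],[0,0,-32,0,0,0,0],[0,0,-32,0,0,0,0],[0,0,-25,0,0,0,0],[0,0,-14,0,0,0,0],[0,0,0,0,0,0,0]]}}

```text
clock: 9.67
tcp_pos: [0.503, -0.028, 0.125]
ee_rot: [3.139, 0.008, -0.195]
force: [0.5, -0.1, -1.3]
opening: 0.179
finger_force: 45.0
```

```bash
python3 rot.py .5055 -.0307 .126 -.197; python3 -c "
from sl import *
print(tos(bot.get_state()['tcp_pos']))
s=snap('side','s4.png')
D=cloud(s);S=tos(D);z=D[...,2]*1000
m=(abs(S[...,0]+65)<18)&(S[...,1]>100)&(S[...,1]<140)&(z>20)&(z<100);print('plate front y',np.percentile(S[...,1][m],[5,50,95]),'zmin',np.percentile(z[m],[1,99]),'x',S[...,0][m].min())"
```

```text
clock 9.67 tcp [ 0.503 -0.028  0.125] rpy [ 3.139   0.0077 -0.1953] q [ 2.67e-01  2.50e-01 -3.79e-01 -1.00e-03 -9.50e-01  1.11e+00]
d mm [ 2.5 -2.7  1. ] rotvec deg [ 0.06 -0.46 -0.1 ] F [ 0.5 -0.1 -1.3] M [-0.11  0.14  0.01]
[-38.90752475 137.28580593]
plate front y [123.20091946 125.95880926 128.78916776] zmin [20.76514619 98.93721385] x -82.26479801419893
```

>>> {"fn": "move_arm", "kwargs": {"commands": [[-0.8,-3.9,0.5,0,0,0,0],[-0.8,-3.9,0.5,0,0,0,0],[-0.8,-3.9,0,0,0,0,0],[-0.8,-3.9,0,0,0,0,0],[-0.8,-3.9,0,0,0,0,0],[0.3,-4.1,0,0,0,0,0],[0.3,-4.1,0,0,0,0,0],[0.3,-4.1,0,0,0,0,0]]}}

```text
clock: 10.38
tcp_pos: [0.5034, -0.0596, 0.1299]
ee_rot: [-3.14, -0.001, -0.195]
force: [-0.4, 5.4, 1.3]
opening: 0.174
finger_force: 45.1
```

```bash
cat > chk.py <<'E'
from sl import *
import sys
st=bot.get_state(); print('clock',round(st['clock'],2),'tcp sl',tos(st['tcp_pos']).round(1),'z',st['tcp_pos'][2].round(4),'rpy',st['ee_rot'].round(3),'F sl y',round(float(st['force'][:2]@ey),2),'x',round(float(st['force'][:2]@ex),2),'z',st['force'][2].round(2))
for n in ('side','wrist'):
    w=snap(n,n+'_'+sys.argv[1]+'.png'); D=cloud(w); S=tos(D); z=D[...,2]*1000; im=w['pixels'].astype(int)
    m=(abs(S[...,0])<60)&(abs(S[...,1])<200)
    ch=m&(z>70)&(z<78)&(S[...,0]<42)&(im[...,0]>im[...,2]*1.8)&(im[...,0]>130)
    if ch.sum()>20:
        q=cv2.minAreaRect(np.float32(S[ch])); b=cv2.boxPoints(q); print(n,'cheese',ch.sum(),np.round(q[0],1),np.round(q[1],1),round(q[2],1),'y',b[:,1].min().round(1),b[:,1].max().round(1),'xmax',b[:,0].max().round(1))
    f=m&(S[...,0]>30)&(S[...,0]<50)&(z>54)&(z<60)&(abs(S[...,1])<110); print('  fence x lo/med',np.percentile(S[...,0][f],[4,50]).round(1))
    t=m&(abs(S[...,0]+2)<30)&(S[...,1]<-80)&(z>45)&(z<71); print('  stop y',np.percentile(S[...,1][t],[2,50,98]).round(1),t.sum())
E
python3 chk.py 5
```

```text
clock 10.38 tcp sl [-32.4 106.3] z 0.1299 rpy [-3.14e+00 -1.00e-03 -1.95e-01] F sl y 5.2 x -1.49 z 1.28
side cheese 803 [-4.9 41.8] [115.   64.4] 84.4 y -18.5 102.2 xmax 32.8
  fence x lo/med [35.5 39.3]
  stop y [-123.4 -121.3 -116.8] 454
wrist cheese 8540 [-4.2 39.8] [106.5  63.8] 83.9 y -16.6 96.1 xmax 33.2
  fence x lo/med [36.2 40. ]
  stop y [-120.2 -115.5 -114.1] 1968
```

>>> {"fn": "move_arm", "kwargs": {"commands": [[0.3,-4.1,-0.5,0,0,0,0],[0.3,-4.1,-0.5,0,0,0,0],[0.3,-4.1,-0.5,0,0,0,0],[0.3,-4.1,0,0,0,0,0],[0.3,-4.1,0,0,0,0,0],[0.3,-4.1,0,0,0,0,0],[0.3,-4.1,0,0,0,0,0]]}}

```text
clock: 11.07
tcp_pos: [0.5042, -0.0885, 0.1273]
ee_rot: [-3.141, 0.002, -0.196]
force: [-2.1, 6.3, 0.7]
opening: 0.178
finger_force: 45.1
```

```bash
python3 chk.py 6
```

```text
clock 11.07 tcp sl [-25.9  78.1] z 0.1273 rpy [-3.141e+00  2.000e-03 -1.960e-01] F sl y 5.82 x -3.27 z 0.67
side cheese 869 [ 4.  15.8] [110.5  62.8] 90.0 y -39.4 71.1 xmax 35.4
  fence x lo/med [34.9 39. ]
  stop y [-123.2 -121.3 -117.4] 452
wrist cheese 8860 [ 5.  14.9] [ 63.1 106.5] 0.3 y -38.5 68.3 xmax 36.9
  fence x lo/med [36.1 39.9]
  stop y [-120.3 -115.5 -114.2] 1854
```

>>> {"fn": "move_arm", "kwargs": {"commands": [[-0.5,-4,0,0,0,0,0],[-0.5,-4,0,0,0,0,0],[-0.5,-4,0,0,0,0,0],[-0.5,-4,0,0,0,0,0],[-0.5,-4,0,0,0,0,0],[-0.5,-4,0,0,0,0,0],[-0.5,-4,0,0,0,0,0],[-0.5,-4,0,0,0,0,0]]}}

```text
clock: 11.83
tcp_pos: [0.5001, -0.1207, 0.1273]
ee_rot: [-3.141, 0.002, -0.195]
force: [-1.7, 4.1, -0.5]
opening: 0.183
finger_force: 45.0
```

>>> {"fn": "move_arm", "kwargs": {"commands": [[-0.5,-4,0,0,0,0,0],[-0.5,-4,0,0,0,0,0],[-0.5,-4,0,0,0,0,0],[-0.5,-4,0,0,0,0,0],[-0.5,-4,0,0,0,0,0],[-0.5,-4,0,0,0,0,0]]}}

```text
clock: 12.33
tcp_pos: [0.4969, -0.1446, 0.1272]
ee_rot: [-3.141, 0.003, -0.195]
force: [-0.3, 8.4, 0.0]
opening: 0.177
finger_force: 45.2
```

```bash
python3 chk.py 7
```

```text
clock 12.33 tcp sl [-22.1  21.7] z 0.1272 rpy [-3.141e+00  3.000e-03 -1.950e-01] F sl y 8.18 x -1.92 z 0.04
side cheese 1059 [  3.8 -40.2] [ 63.5 110. ] 0.3 y -95.3 15.0 xmax 35.8
  fence x lo/med [34.7 39. ]
  stop y [-123.3 -120.2  -90.9] 730
wrist cheese 8317 [  4.7 -42.1] [ 63.7 106. ] 0.4 y -95.3 11.1 xmax 36.9
  fence x lo/med [35.9 39.9]
  stop y [-120.5 -115.5 -114.5] 1528
```

>>> {"fn": "move_arm", "kwargs": {"commands": [[-0.6,-2.9,0,0,0,0,0],[-0.6,-2.9,0,0,0,0,0],[-0.6,-2.9,0,0,0,0,0],[-0.6,-2.9,0,0,0,0,0],[-0.4,-2,0,0,0,0,0]]}}

```text
clock: 12.85
tcp_pos: [0.4947, -0.1587, 0.1275]
ee_rot: [3.141, 0.001, -0.195]
force: [-0.7, 3.2, -3.0]
opening: 0.18
finger_force: 45.0
```

```bash
python3 chk.py 8
```

```text
clock 12.85 tcp sl [-21.4   7.5] z 0.1275 rpy [ 3.141e+00  1.000e-03 -1.950e-01] F sl y 3.05 x -1.32 z -2.95
side cheese 1112 [  3.7 -55.4] [111.   63.2] 90.0 y -110.9 0.1 xmax 35.3
  fence x lo/med [34.8 39. ]
  stop y [-123.3 -121.  -106.4] 592
wrist cheese 8116 [  4.9 -55.3] [ 63.2 106. ] 0.3 y -108.5 -2.2 xmax 36.8
  fence x lo/med [36.1 40. ]
  stop y [-120.5 -116.1 -114.6] 870
```

>>> {"fn": "move_arm", "kwargs": {"commands": [[-0.2,-1,0,0,0,0,0],[-0.2,-1,0,0,0,0,0],[-0.2,-1,0,0,0,0,0],[0,0,0,0,0,0,0]]}}

```text
clock: 13.28
tcp_pos: [0.4946, -0.1614, 0.1278]
ee_rot: [3.141, 0.0, -0.195]
force: [-0.8, 4.1, -1.6]
opening: 0.182
finger_force: 45.0
```

>>> {"fn": "move_arm", "kwargs": {"commands": [[-0.2,-0.8,0,0,0,0,0],[-0.1,-0.4,0,0,0,0,0],[0,0,0,0,0,0,0]]}}

```text
clock: 13.53
tcp_pos: [0.4943, -0.1625, 0.1278]
ee_rot: [3.142, 0.0, -0.195]
force: [0.2, 3.2, -2.4]
opening: 0.18
finger_force: 45.0
```

```bash
python3 chk.py 9
```

```text
clock 13.53 tcp sl [-21.1   3.6] z 0.1278 rpy [ 3.142  0.    -0.195] F sl y 3.14 x -0.38 z -2.45
side cheese 1123 [  3.6 -58.5] [ 63.5 111.1] 0.2 y -114.2 -2.9 xmax 35.6
  fence x lo/med [34.9 39.1]
  stop y [-123.3 -121.1 -109.7] 548
wrist cheese 8077 [  4.4 -58.6] [106.   64.2] 90.0 y -111.6 -5.6 xmax 36.5
  fence x lo/med [35.8 39.8]
  stop y [-120.9 -117.6 -115.1] 591
```

>>> {"fn": "move_arm", "kwargs": {"commands": [[-0.2,-0.8,0,0,0,0,0],[-0.2,-0.8,0,0,0,0,0],[0,0,0,0,0,0,0]]}}

```text
clock: 13.88
tcp_pos: [0.4939, -0.1642, 0.1278]
ee_rot: [3.141, 0.0, -0.195]
force: [-1.8, 3.5, -3.1]
opening: 0.179
finger_force: 45.0
```

>>> {"fn": "move_arm", "kwargs": {"commands": [[-0.1,-0.6,0,0,0,0,0],[0,0,0,0,0,0,0]]}}

```text
clock: 14.05
tcp_pos: [0.4938, -0.1648, 0.1279]
ee_rot: [3.141, 0.0, -0.195]
force: [-0.9, 3.8, -3.1]
opening: 0.178
finger_force: 45.0
```

```bash
python3 chk.py 10
```

```text
clock 14.05 tcp sl [-21.2   1.3] z 0.1279 rpy [ 3.141  0.    -0.195] F sl y 3.57 x -1.67 z -3.1
side cheese 1140 [  3.8 -62.3] [ 63.4 108.3] 0.3 y -116.6 -7.9 xmax 35.7
  fence x lo/med [34.9 39.1]
  stop y [-123.4 -121.2 -112.7] 521
wrist cheese 8013 [  4.5 -61. ] [ 63.8 106. ] 0.0 y -114.0 -7.9 xmax 36.4
  fence x lo/med [35.8 39.8]
  stop y [-120.9 -118.6 -115.6] 387
```

>>> {"fn": "move_arm", "kwargs": {"commands": [[-0.1,-0.6,0,0,0,0,0],[0,0,0,0,0,0,0]]}}

```text
clock: 14.32
tcp_pos: [0.4937, -0.1653, 0.1279]
ee_rot: [3.142, -0.0, -0.195]
force: [-0.6, 2.9, -2.9]
opening: 0.179
finger_force: 45.0
```

>>> {"fn": "move_arm", "kwargs": {"commands": [[-0.1,-0.6,0,0,0,0,0],[0,0,0,0,0,0,0]]}}

```text
clock: 14.48
tcp_pos: [0.4936, -0.1659, 0.1279]
ee_rot: [3.142, 0.0, -0.195]
force: [-0.2, 3.5, -1.5]
opening: 0.183
finger_force: 45.0
```

```bash
python3 chk.py 11
```

```text
clock 14.48 tcp sl [-21.1   0.1] z 0.1279 rpy [ 3.142  0.    -0.195] F sl y 3.41 x -0.89 z -1.53
side cheese 1142 [  3.9 -62.8] [110.7  62.9] 89.9 y -118.2 -7.3 xmax 35.5
  fence x lo/med [34.9 39.1]
  stop y [-123.2 -121.2 -114.4] 515
wrist cheese 8040 [  4.5 -61.9] [105.6  64. ] 90.0 y -114.7 -9.1 xmax 36.5
  fence x lo/med [35.8 39.8]
  stop y [-121.1 -119.2 -115.4] 282
```

>>> {"fn": "move_arm", "kwargs": {"commands": [[-0.1,-0.6,0,0,0,0,0],[0,0,0,0,0,0,0]]}}

```text
clock: 14.75
tcp_pos: [0.4935, -0.1665, 0.1278]
ee_rot: [-3.142, -0.0, -0.195]
force: [0.3, 2.4, -2.6]
opening: 0.177
finger_force: 45.0
```

>>> {"fn": "move_arm", "kwargs": {"commands": [[-0.1,-0.6,0,0,0,0,0],[0,0,0,0,0,0,0]]}}

```text
clock: 14.92
tcp_pos: [0.4935, -0.1668, 0.1279]
ee_rot: [-3.141, -0.0, -0.195]
force: [-0.1, 5.0, -2.1]
opening: 0.178
finger_force: 45.1
```

```bash
python3 chk.py 12; python3 -c "
import cv2;im=cv2.imread('pics/wrist_12.png');cv2.imwrite('pics/crop3.png',cv2.resize(im[60:190,380:580],(800,520),interpolation=2))"
```

```text
clock 14.92 tcp sl [-21.1  -0.7] z 0.1279 rpy [-3.141 -0.    -0.195] F sl y 4.88 x -1.07 z -2.12
side cheese 1145 [  3.7 -63.8] [ 63.7 109.6] 0.4 y -118.8 -8.8 xmax 35.9
  fence x lo/med [34.9 39.1]
  stop y [-123.4 -121.1 -114.4] 503
wrist cheese 8008 [  4.6 -62.7] [ 63.7 105.3] 0.1 y -115.4 -10.0 xmax 36.5
  fence x lo/med [35.8 39.8]
  stop y [-121.2 -119.5 -115.4] 239
```

View pics/crop3.png

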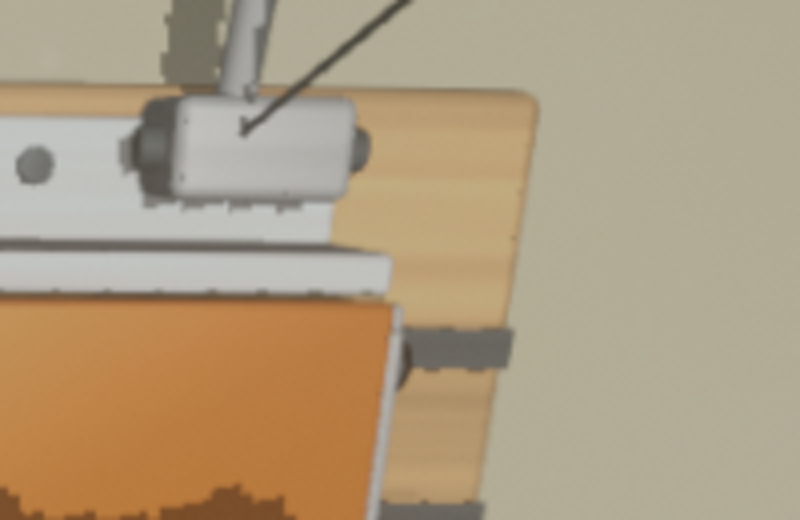

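The crop shows the cheese flush along the fence with its end at the stop strip, around crop (395,310). One more small step to confirm contact by force.

>>> {"fn": "move_arm", "kwargs": {"commands": [[-0.1,-0.5,0,0,0,0,0],[0,0,0,0,0,0,0]]}}

```text
clock: 15.18
tcp_pos: [0.4936, -0.167, 0.1279]
ee_rot: [-3.141, -0.0, -0.195]
force: [-0.3, 5.4, -1.6]
opening: 0.182
finger_force: 45.1
```

```bash
python3 chk.py 13; python3 chk.py 13
```

```text
clock 15.18 tcp sl [-21.  -1.] z 0.1279 rpy [-3.141 -0.    -0.195] F sl y 5.29 x -1.33 z -1.56
side cheese 1143 [  3.9 -64. ] [ 62.9 110.1] 0.2 y -119.2 -8.8 xmax 35.6
  fence x lo/med [34.9 39. ]
  stop y [-123.5 -121.2 -114.9] 497
wrist cheese 7962 [  4.7 -62.8] [ 63.7 105.2] 0.1 y -115.5 -10.2 xmax 36.6
  fence x lo/med [35.9 39.9]
  stop y [-121.1 -119.5 -115.2] 242
clock 15.28 tcp sl [-21.  -1.] z 0.1279 rpy [-3.141 -0.    -0.195] F sl y 6.38 x -1.96 z -2.42
side cheese 1142 [  3.8 -63.7] [ 63.1 109.5] 0.3 y -118.6 -8.8 xmax 35.7
  fence x lo/med [34.9 39.1]
  stop y [-123.4 -121.2 -114.7] 506
wrist cheese 7949 [  4.6 -62.9] [ 63.8 105.4] 0.1 y -115.6 -10.1 xmax 36.6
  fence x lo/med [35.9 39.9]
  stop y [-121.2 -119.6 -115.2] 242
```

The cheese is on the stop: force is rising and the stop hasn't moved. Backing straight off, then up.

>>> {"fn": "move_arm", "kwargs": {"commands": [[0.4,2,0,0,0,0,0],[1,5,0,0,0,0,0],[1.6,8,0,0,0,0,0],[2,10,0,0,0,0,0],[2,10,0,0,0,0,0],[0,0,10,0,0,0,0],[0,0,30,0,0,0,0],[0,0,35,0,0,0,0]]}}

```text
clock: 16.05
tcp_pos: [0.4988, -0.132, 0.2022]
ee_rot: [3.14, 0.005, -0.194]
force: [0.8, 0.8, -2.5]
opening: 0.182
finger_force: 45.0
```

>>> {"fn": "move_arm", "kwargs": {"commands": [[0,0,35,0,0,0,0],[0,0,35,0,0,0,0],[0,0,30,0,0,0,0],[0,0,15,0,0,0,0],[0,0,0,0,0,0,0]]}}

```text
clock: 16.47
tcp_pos: [0.5024, -0.1328, 0.3233]
ee_rot: [-3.141, -0.011, -0.194]
force: [0.5, -0.1, -1.2]
opening: 0.179
finger_force: 45.0
```

```bash
python3 chk.py 14
cat > rk.py <<'E'
from h import *
def rack(D,a=np.radians(-5.9),show=True):
    """measure rack from cloud: yaw, face, ends, pins"""
    sel=(D[...,0]>.5)&(D[...,0]<.62)&(D[...,1]>.13)&(D[...,1]<.44)&(D[...,2]>.119)&(D[...,2]<.127)
    Q=D[sel]; 
    ex=np.array([np.cos(a),np.sin(a)]);ey=np.array([-np.sin(a),np.cos(a)]); q=np.c_[Q[:,:2]@ex,Q[:,:2]@ey]
    return Q,q
E
python3 - <<'E'
from rk import *
for n in('w1','w3','w4','side0','wrist_14'):
    D=cloud(dict(np.load('pics/%s.npz'%n))); Q,q=rack(D)
    if len(Q)<30: print(n,len(Q)); continue
    ymin,ymax=np.percentile(q[:,1],[.5,99.5]); 
    # front edge per bin in panel y (right half, no grater)
    e=[];
    for y0 in np.arange(ymin+.004,ymin+.125,.012):
        b=q[(q[:,1]>=y0)&(q[:,1]<y0+.012)]
        if len(b)>4: e.append((y0+.006,np.percentile(b[:,0],3),np.percentile(b[:,0],97)))
    e=np.array(e)
    if len(e)>2: 
        s=np.polyfit(e[:,0],e[:,1],1); print(n,len(Q),'ymin/max',ymin.round(4),ymax.round(4),'front slope deg',np.degrees(s[0]).round(2),'front',np.median(e[:,1]).round(4),'back',np.median(e[:,2]).round(4),'z',np.median(Q[:,2]).round(4))
E
```

```text
clock 16.47 tcp sl [-19.   34.3] z 0.3233 rpy [-3.141 -0.011 -0.194] F sl y -0.02 x 0.55 z -1.2
side cheese 1139 [  3.8 -63.5] [ 63.5 109.2] 0.2 y -118.3 -8.8 xmax 35.8
  fence x lo/med [34.9 39.1]
  stop y [-123.3 -121.1 -115. ] 502
wrist cheese 3711 [  3.7 -62.2] [ 62.7 105.3] 0.5 y -115.1 -9.3 xmax 35.5
  fence x lo/med [36.  39.8]
  stop y [-121.1 -118.8 -115.8] 107
w1 1850 ymin/max 0.2127 0.4645 front slope deg -0.37 front 0.5165 back 0.5296 z 0.123
w3 3746 ymin/max 0.2365 0.4685 front slope deg -1.67 front 0.5167 back 0.5292 z 0.1231
w4 1924 ymin/max 0.2128 0.4206 front slope deg -0.14 front 0.5175 back 0.5309 z 0.123
side0 128 ymin/max 0.2106 0.4621 front slope deg -0.0 front 0.518 back 0.5286 z 0.1232
wrist_14 971 ymin/max 0.2116 0.3241 front slope deg -0.28 front 0.5176 back 0.5309 z 0.1229
```

The cheese stays at the stop. Going to a spot in front of the free pins, turning the pusher to face the panel.

>>> {"fn": "move_arm", "kwargs": {"commands": [[-0.3,22.3,0,0,0,6,0],[-0.3,22.3,0,0,0,6,0],[-0.3,22.3,0,0,0,6,0],[-0.3,22.3,0,0,0,6,0],[-0.3,22.3,0,0,0,6,0],[-0.3,22.3,0,0,0,6,0],[-0.3,22.3,0,0,0,6,0],[-0.3,22.3,0,0,0,6,0]]}}

```text
clock: 17.23
tcp_pos: [0.4966, 0.0467, 0.3154]
ee_rot: [-3.14, 0.004, 0.648]
force: [-0.3, 0.4, -1.4]
opening: 0.18
finger_force: 45.0
```

>>> {"fn": "move_arm", "kwargs": {"commands": [[-0.3,22.3,0,0,0,6,0],[-0.3,22.3,0,0,0,6,0],[-0.3,22.3,0,0,0,6,0],[-0.3,22.3,0,0,0,6,0],[-0.3,22.3,0,0,0,6,0],[-0.3,22.3,0,0,0,6,0],[-0.3,22.3,0,0,0,6,0],[0,0,0,0,0,0,0]]}}

```text
clock: 17.9
tcp_pos: [0.4949, 0.2047, 0.3146]
ee_rot: [-3.138, 0.003, 1.382]
force: [-1.4, 0.2, -2.3]
opening: 0.179
finger_force: 45.0
```

```bash
python3 rot.py .497 .2243 .28 1.4704
```

```text
clock 17.9 tcp [0.4949 0.2047 0.3146] rpy [-3.1376e+00  2.7000e-03  1.3821e+00] q [ 6.940e-01  1.720e-01  1.100e-02 -1.000e-03 -1.414e+00  2.259e+00]
d mm [  2.1  19.6 -34.6] rotvec deg [ 0.12 -0.25  5.06] F [-1.4  0.2 -2.3] M [-0.22 -0.   -0.01]
```

>>> {"fn": "move_arm", "kwargs": {"commands": [[0,10,-10,0,0,2.5,0],[2,9.5,-10,0,0,2.5,0],[0,0,-10,0,0,0,0],[0,0,0,0,0,0,0],[0,0,0,0,0,0,0]]}}

```text
clock: 18.32
tcp_pos: [0.4971, 0.2203, 0.2863]
ee_rot: [-3.139, 0.003, 1.462]
force: [-1.0, -0.3, -1.8]
opening: 0.179
finger_force: 45.0
```

```bash
python3 rot.py .497 .2243 .28 1.4704; python3 -c "
from h import *
snap('wrist','w20.png');snap('side','s20.png');t=snap('top','t20.png')"
```

```text
clock 18.32 tcp [0.4971 0.2203 0.2863] rpy [-3.1391e+00  3.0000e-03  1.4615e+00] q [ 0.716  0.196 -0.029  0.    -1.351  2.317]
d mm [-0.1  4.  -6.3] rotvec deg [ 0.15 -0.16  0.51] F [-1.  -0.3 -1.8] M [-0.17 -0.02  0.03]
```

View pics/w20.png

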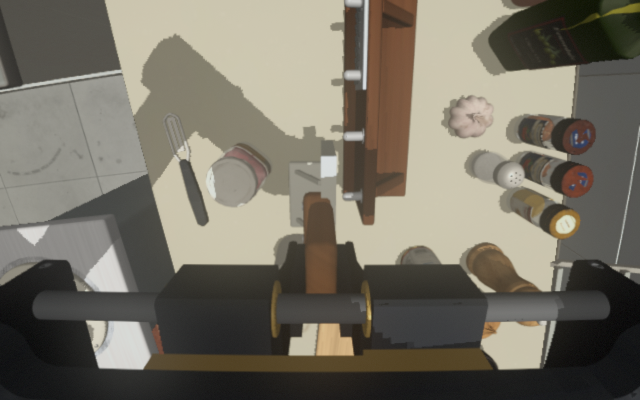

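The view shows the free pins at (354,135) and (355,195), the grater on the other two, and the pusher facing the panel. Next I'll extract the pin and pusher positions from the depth.

```bash
cat > pan.py <<'E'
from h import *
a=np.radians(-5.75); EX=np.array([np.cos(a),np.sin(a)]);EY=np.array([-np.sin(a),np.cos(a)]); PO=np.array([.517,.338])
def top(P): P=np.asarray(P); return np.stack([P[...,:2]@EX-PO[0],P[...,:2]@EY-PO[1],P[...,2]-.006],-1)*1000
E
python3 - <<'E'
from pan import *
st=bot.get_state(); print('tcp panel',top(st['tcp_pos']).round(1))
for n in('w20','w4','wrist_14','w3','s20','side0'):
    p=top(cloud(dict(np.load('pics/%s.npz'%n)))).reshape(-1,3); print(n)
    for y0 in(-99,-31):
        m=(abs(p[:,1]-y0)<12)&(p[:,0]>-26)&(p[:,0]<-3)&(p[:,2]>90)&(p[:,2]<116); q=p[m]
        if len(q)>15:
            for lo,hi in((-20,-12),(-12,-4)):
                g=q[(q[:,0]>lo)&(q[:,0]<hi)]
                if len(g)>5: print('  pin',y0,(lo,hi),len(g),'y lo/hi',np.percentile(g[:,1],[4,96]).round(1),'mid',np.percentile(g[:,1],[4,96]).mean().round(1),'ztop',np.percentile(g[:,2],95).round(1))
            print('   tip x',np.percentile(q[:,0],2).round(1))
    m=(p[:,1]<0)&(p[:,1]>-128)&(p[:,2]>40)&(p[:,2]<95)&(abs(p[:,0])<6); 
    if m.sum()>30: f=np.polyfit(p[m,1],p[m,0],1); print('  face x med',np.median(p[m,0]).round(2),'slope deg',np.degrees(f[0]).round(2),m.sum())
    m=(p[:,1]<-20)&(p[:,1]>-125)&(p[:,2]>113.5)&(p[:,2]<121)&(p[:,0]>-8)&(p[:,0]<25)
    if m.sum()>30: print('  top edge x',np.percentile(p[m,0],[2,50,98]).round(1),'z',np.median(p[m,2]).round(1))
# pusher in hand
p=top(cloud(dict(np.load('pics/w20.npz')))).reshape(-1,3); t=top(st['tcp_pos'])
d=p-t; 
for z0,z1 in((-26,-18),(-8,10)):
    m=(abs(d[:,0])<45)&(abs(d[:,1])<60)&(d[:,2]>z0)&(d[:,2]<z1); q=d[m]
    if len(q)>10: print('pusher dz',z0,z1,len(q),'x',np.percentile(q[:,0],[2,50,98]).round(1),'y',np.percentile(q[:,1],[2,98]).round(1),'z',np.median(q[:,2]).round(1))
m=(d[:,2]>-26)&(d[:,2]<-18)&(d[:,1]>24)&(d[:,1]<60)&(abs(d[:,0])<30); q=d[m]
r=cv2.minAreaRect(np.float32(q[:,:2])); print('plate left part',len(q),np.round(r[0],1),np.round(r[1],1),round(r[2],2),'zmed',np.median(q[:,2]))
E
```

```text
tcp panel [-43.6 -68.3 282.4]
w20
  pin -99 (-20, -12) 60 y lo/hi [-101.   -91.9] mid -96.5 ztop 109.9
  pin -99 (-12, -4) 60 y lo/hi [-99.9 -91.7] mid -95.8 ztop 108.8
   tip x -21.2
  pin -31 (-20, -12) 71 y lo/hi [-32.3 -23.9] mid -28.1 ztop 109.9
  pin -31 (-12, -4) 63 y lo/hi [-32.6 -24.1] mid -28.4 ztop 109.0
   tip x -20.9
  face x med 0.39 slope deg 0.1 419
  top edge x [ 0.6  6.9 14. ] z 117.1
w4
  pin -99 (-20, -12) 57 y lo/hi [-102.1  -93.1] mid -97.6 ztop 109.8
  pin -99 (-12, -4) 58 y lo/hi [-101.8  -93.6] mid -97.7 ztop 108.4
   tip x -20.1
  pin -31 (-20, -12) 53 y lo/hi [-33.7 -25.6] mid -29.7 ztop 109.5
  pin -31 (-12, -4) 59 y lo/hi [-34.  -25.7] mid -29.9 ztop 108.5
   tip x -20.4
  face x med 3.61 slope deg -60.49 51
  top edge x [ 1.1  8.2 14.7] z 117.0
wrist_14
  pin -99 (-20, -12) 56 y lo/hi [-101.5  -93.7] mid -97.6 ztop 109.9
  pin -99 (-12, -4) 59 y lo/hi [-101.7  -94.5] mid -98.1 ztop 108.7
   tip x -20.7
  pin -31 (-20, -12) 52 y lo/hi [-34.1 -27. ] mid -30.5 ztop 109.5
  pin -31 (-12, -4) 60 y lo/hi [-34.3 -26.6] mid -30.4 ztop 108.8
   tip x -20.0
  face
[... 634 characters left out ...]
/hi [-33.7 -29.2] mid -31.5 ztop 108.6
  pin -31 (-12, -4) 8 y lo/hi [-34.8 -27.6] mid -31.2 ztop 107.6
   tip x -20.1
  top edge x [ 0.4  7.4 13.6] z 117.0
side0
  pin -99 (-20, -12) 10 y lo/hi [-102.4  -99.7] mid -101.0 ztop 109.2
  pin -99 (-12, -4) 11 y lo/hi [-104.8  -95.4] mid -100.1 ztop 108.0
   tip x -19.7
  pin -31 (-20, -12) 9 y lo/hi [-35.5 -30. ] mid -32.7 ztop 108.7
  pin -31 (-12, -4) 8 y lo/hi [-36.9 -29.8] mid -33.3 ztop 108.0
   tip x -20.0
  top edge x [ 0.4  7.6 13.8] z 117.2
pusher dz -26 -18 1104 x [-12.6   2.6   8.5] y [-6.2 45.4] z -23.8
pusher dz -8 10 272 x [-8.6 -1.   6.5] y [11.6 16.5] z 1.7
plate left part 512 [ 4.2 35.1] [22.   9.5] 89.52 zmed -23.93580660644713
```

>>> {"fn": "move_arm", "kwargs": {"commands": [[-0.5,2,-10,0,0,0.5,0],[0.5,2,-25,0,0,0,0],[0.5,2,-30,0,0,0,0],[0,0,-30,0,0,0,0],[0,0,-22,0,0,0,0],[0,0,-10,0,0,0,0],[0,0,0,0,0,0,0],[0,0,0,0,0,0,0]]}}

```text
clock: 19.13
tcp_pos: [0.499, 0.2276, 0.1615]
ee_rot: [3.14, -0.0, 1.472]
force: [0.5, 0.4, -0.8]
opening: 0.179
finger_force: 45.0
```

```bash
cat > hm.py <<'E'
from pan import *
import sys
st=bot.get_state(); t=top(st['tcp_pos']); print('clock',round(st['clock'],2),'tcp panel',t.round(1),'rpy',st['ee_rot'].round(4),'F',st['force'].round(1),'M',st['ft_torque'].round(2))
for n in('wrist','side','top'):
    s=snap(n,n+'_'+sys.argv[1]+'.png'); p=top(cloud(s)).reshape(-1,3)
    for y0 in(-99,-31):
        m=(abs(p[:,1]-y0)<12)&(p[:,0]>-21)&(p[:,0]<-3)&(p[:,2]>96)&(p[:,2]<116); q=p[m]
        if len(q)>12: print(n,'pin',y0,len(q),'y',np.percentile(q[:,1],[4,96]).round(1),'mid',np.percentile(q[:,1],[4,96]).mean().round(1),'ztop',np.percentile(q[:,2],95).round(1))
    d=p-t
    m=(d[:,2]>-27)&(d[:,2]<-17)&(abs(d[:,1])<60)&(d[:,0]>-3)&(d[:,0]<14)
    q=d[m]
    if len(q)>12: print('  plate top edge',len(q),'y lo/hi',np.percentile(q[:,1],[1,99]).round(1),'x',np.percentile(q[:,0],[3,97]).round(1),'zmed',np.median(q[:,2]).round(1))
    m=(d[:,2]>-95)&(d[:,2]<-28)&(d[:,1]>-60)&(d[:,1]<-25)&(d[:,0]>-3)&(d[:,0]<14)
    q=d[m]
    if len(q)>12: print('  right edge/plate low',len(q),'y lo/hi',np.percentile(q[:,1],[1,50,99]).round(1),'x',np.percentile(q[:,0],[3,97]).round(1),'z',np.percentile(q[:,2],[1,99]).round(1))
    m=(d[:,2]>-10)&(d[:,2]<46)&(abs(d[:,1])<22)&(abs(d[:,0])<10); q=d[m]
    if len(q)>12: print('  grip',len(q),'y',np.percentile(q[:,1],[1,99]).round(1),'x',np.percentile(q[:,0],[3,97]).round(1))
E
python3 hm.py 21
```

```text
clock 19.13 tcp panel [-43.3 -61.6 155.5] rpy [ 3.1404e+00 -2.0000e-04  1.4722e+00] F [ 0.5  0.4 -0.8] M [-0.13 -0.04  0.02]
wrist pin -99 201 y [-98.9 -91.5] mid -95.2 ztop 109.1
wrist pin -31 335 y [-32.5 -23.7] mid -28.1 ztop 109.4
  plate top edge 851 y lo/hi [ 1.2 46.9] x [-1.3  9.3] zmed -21.7
  grip 2163 y [-9.1 17.2] x [-8.1  7.8]
side pin -99 23 y [-103.4  -97.1] mid -100.2 ztop 108.1
side pin -31 20 y [-36.1 -29.3] mid -32.7 ztop 108.0
  plate top edge 38 y lo/hi [-51.6  40.2] x [-2.7  9.9] zmed -20.8
  right edge/plate low 102 y lo/hi [-52.6 -48.  -27.1] x [-0.4  9.8] z [-94.5 -29.2]
  grip 131 y [-20.8  -5.6] x [-9.5  9.2]
  plate top edge 31 y lo/hi [-45.8 -21.8] x [ 1.9 10.9] zmed -19.6
  right edge/plate low 47 y lo/hi [-45.6 -35.9 -25.7] x [ 1.1 10.6] z [-91.6 -30.8]
```

>>> {"fn": "move_arm", "kwargs": {"commands": [[0,0,-3,0,0,0,0],[0,0,-3,0,0,0,0],[2,-0.2,0,0,0,0,0],[2,-0.2,0,0,0,0,0],[2,-0.2,0,0,0,0,0],[2,-0.2,0,0,0,0,0],[0,0,0,0,0,0,0],[0,0,0,0,0,0,0]]}}

```text
clock: 19.95
tcp_pos: [0.5065, 0.2266, 0.1548]
ee_rot: [-3.142, 0.0, 1.472]
force: [-0.1, 0.6, -2.6]
opening: 0.18
finger_force: 45.0
```

```bash
python3 hm.py 22; python3 -c "
import cv2,numpy as np
a=cv2.imread('pics/wrist_22.png');b=cv2.imread('pics/side_22.png')
o=np.zeros((600,800,3),np.uint8);o[:,:400]=cv2.resize(a[60:300,250:410],(400,600),interpolation=2);o[:480,400:]=cv2.resize(b[120:240,280:380],(400,480),interpolation=2);cv2.imwrite('pics/crop4.png',o)"
```

```text
clock 19.95 tcp panel [-35.8 -61.8 148.8] rpy [-3.1415e+00  1.0000e-04  1.4716e+00] F [-0.1  0.6 -2.6] M [-0.14  0.02 -0.02]
wrist pin -99 98 y [-98.8 -91.6] mid -95.2 ztop 108.0
wrist pin -31 346 y [-32.6 -23.8] mid -28.2 ztop 109.6
  plate top edge 850 y lo/hi [ 1.7 46.8] x [-1.3  9.3] zmed -21.6
  grip 2172 y [-9.  17.2] x [-8.1  8. ]
side pin -99 24 y [-104.3  -96.3] mid -100.3 ztop 108.6
side pin -31 20 y [-36.5 -29.3] mid -32.9 ztop 108.6
  plate top edge 39 y lo/hi [-52.2  31.5] x [-2.2  9.1] zmed -21.9
  right edge/plate low 92 y lo/hi [-52.6 -49.1 -43.8] x [0.3 8.9] z [-93.9 -28.4]
  grip 138 y [-21.7   9.2] x [-8.7  7.5]
  plate top edge 31 y lo/hi [-45.7 -21.8] x [ 1.3 11.1] zmed -20.0
  right edge/plate low 50 y lo/hi [-46.4 -36.9 -25.8] x [0.7 9.3] z [-92.  -28.7]
```

View pics/crop4.png

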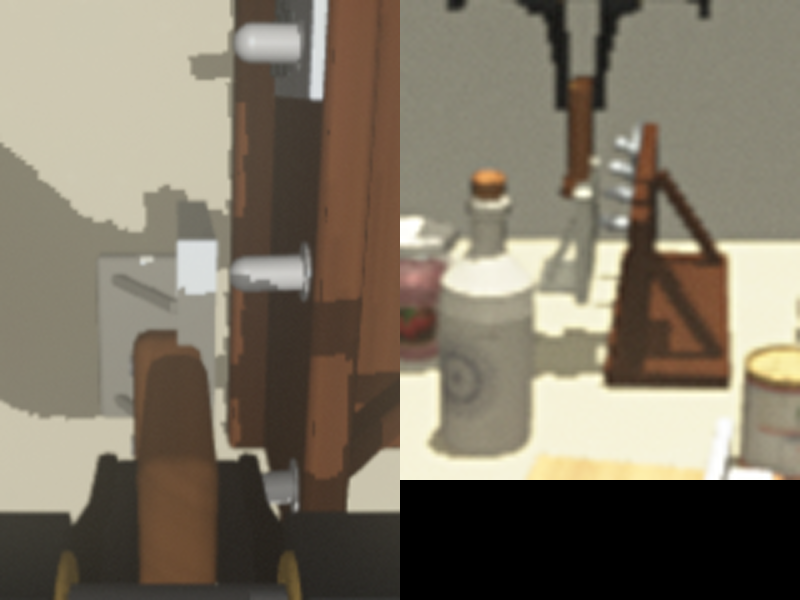

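The crop shows the left free pin (crop 270,272) just ahead of the plate. It lies about 14 mm in from the plate's end (crop y 240), so hole and pin line up within 1 mm. Advancing onto the pins.

>>> {"fn": "move_arm", "kwargs": {"commands": [[2,0.2,0.5,0,0,0,0],[2,-0.2,0,0,0,0,0],[2,-0.2,0,0,0,0,0],[2,-0.2,-0.3,0,0,0,0],[0,0,0,0,0,0,0]]}}

```text
clock: 20.52
tcp_pos: [0.5147, 0.2263, 0.1549]
ee_rot: [3.142, 0.0, 1.472]
force: [-0.7, -0.9, -2.2]
opening: 0.178
finger_force: 45.0
```

>>> {"fn": "move_arm", "kwargs": {"commands": [[2,-0.2,-0.3,0,0,0,0],[1,-0.1,-0.2,0,0,0,0],[0,0,0,0,0,0,0]]}}

```text
clock: 20.77
tcp_pos: [0.5175, 0.2259, 0.1544]
ee_rot: [-3.142, 0.0, 1.472]
force: [0.1, 1.0, -2.3]
opening: 0.181
finger_force: 45.0
```

```bash
python3 hm.py 23
```

```text
clock 20.77 tcp panel [-24.7 -61.4 148.4] rpy [-3.1415e+00  1.0000e-04  1.4717e+00] F [ 0.1  1.  -2.3] M [-0.09  0.03 -0.01]
wrist pin -31 230 y [-32.4 -23.7] mid -28.1 ztop 109.2
  plate top edge 850 y lo/hi [ 1.4 46.8] x [-1.3  9.3] zmed -21.6
  grip 2166 y [-9.1 17.2] x [-8.2  7.8]
side pin -99 22 y [-110.4  -95.4] mid -102.9 ztop 108.6
side pin -31 20 y [-36.3 -22.7] mid -29.5 ztop 111.9
  plate top edge 38 y lo/hi [-52.7  40.8] x [-2.1  9. ] zmed -22.2
  right edge/plate low 98 y lo/hi [-54.  -49.  -34.8] x [ 0.2 13.3] z [-94.  -29.6]
  grip 138 y [-21.9   7.1] x [-8.7  7.5]
  right edge/plate low 49 y lo/hi [-46.2 -36.1 -26.1] x [0.2 7.1] z [-92.1 -28.3]
```

No force at 7 mm past the tips, so the pins are in the holes. Continuing along their slope.

>>> {"fn": "move_arm", "kwargs": {"commands": [[2,-0.2,-0.35,0,0,0,0],[2,-0.2,-0.35,0,0,0,0],[2,-0.2,-0.35,0,0,0,0],[2,-0.2,-0.35,0,0,0,0],[0,0,0,0,0,0,0]]}}

```text
clock: 21.33
tcp_pos: [0.5257, 0.2251, 0.153]
ee_rot: [3.142, 0.0, 1.472]
force: [-0.9, -0.4, -2.8]
opening: 0.181
finger_force: 45.0
```

>>> {"fn": "move_arm", "kwargs": {"commands": [[2,-0.2,-0.35,0,0,0,0],[2,-0.2,-0.35,0,0,0,0],[1,-0.1,-0.2,0,0,0,0],[0,0,0,0,0,0,0]]}}

```text
clock: 21.67
tcp_pos: [0.5305, 0.2246, 0.1521]
ee_rot: [-3.142, 0.0, 1.472]
force: [0.0, 0.6, -2.6]
opening: 0.182
finger_force: 45.0
```

```bash
python3 hm.py 24
```

```text
clock 21.67 tcp panel [-11.6 -61.4 146.1] rpy [-3.1416e+00  1.0000e-04  1.4717e+00] F [ 0.   0.6 -2.6] M [-0.12  0.   -0.04]
wrist pin -31 175 y [-32.3 -23.8] mid -28.1 ztop 109.8
  plate top edge 849 y lo/hi [ 1.3 46.9] x [-1.3  9.3] zmed -21.7
  grip 2145 y [-9.  17.2] x [-8.2  7.9]
side pin -99 22 y [-110.6  -99.1] mid -104.9 ztop 114.6
  plate top edge 33 y lo/hi [-53.5  34.1] x [-1.1  8.9] zmed -21.9
  right edge/plate low 101 y lo/hi [-52.7 -48.7 -27.6] x [-2.6 11.8] z [-93.9 -28.6]
  grip 127 y [-21.9  -6.8] x [-8.1  7.9]
  right edge/plate low 24 y lo/hi [-46.2 -36.6 -25.5] x [-0.7  6.2] z [-94.6 -67.2]
```

>>> {"fn": "move_arm", "kwargs": {"commands": [[1,-0.1,-0.2,0,0,0,0],[0.8,-0.1,-0.1,0,0,0,0],[0,0,0,0,0,0,0]]}}

```text
clock: 22.07
tcp_pos: [0.5323, 0.2244, 0.152]
ee_rot: [3.141, -0.0, 1.472]
force: [0.3, 0.4, -1.5]
opening: 0.179
finger_force: 45.0
```

>>> {"fn": "move_arm", "kwargs": {"commands": [[0.8,-0.1,-0.1,0,0,0,0],[0,0,0,0,0,0,0]]}}

```text
clock: 22.23
tcp_pos: [0.5329, 0.2243, 0.1518]
ee_rot: [-3.141, 0.0, 1.472]
force: [-0.1, -0.3, -2.0]
opening: 0.18
finger_force: 45.0
```

>>> {"fn": "move_arm", "kwargs": {"commands": [[0.6,0,-0.1,0,0,0,0],[0,0,0,0,0,0,0]]}}

```text
clock: 22.4
tcp_pos: [0.5332, 0.2243, 0.1516]
ee_rot: [-3.141, 0.0, 1.472]
force: [-1.1, -0.4, -0.7]
opening: 0.182
finger_force: 45.0
```

```bash
python3 hm.py 25
```

```text
clock 22.4 tcp panel [ -9.  -61.4 145.6] rpy [-3.1407e+00  3.0000e-04  1.4716e+00] F [-1.1 -0.4 -0.7] M [-0.05  0.5  -0.05]
wrist pin -31 239 y [-40.6 -23.9] mid -32.3 ztop 110.6
  plate top edge 845 y lo/hi [ 3.7 46.9] x [-1.3  9.3] zmed -21.7
  grip 2156 y [-9.1 17.2] x [-8.2  7.8]
side pin -99 22 y [-110.8  -97.3] mid -104.0 ztop 109.9
  plate top edge 33 y lo/hi [-52.6  35.6] x [-1.1  8.9] zmed -21.8
  right edge/plate low 89 y lo/hi [-53.9 -49.  -26.8] x [-2.5 10.5] z [-94.4 -28.6]
  grip 127 y [-21.    3.1] x [-7.9  8. ]
  right edge/plate low 15 y lo/hi [-46.4 -37.9 -25.9] x [-1.2  4.6] z [-92.2 -74. ]
```

>>> {"fn": "move_arm", "kwargs": {"commands": [[0.6,0,0,0,0,0,0],[0.4,0,0,0,0,0,0],[0,0,0,0,0,0,0]]}}

```text
clock: 22.8
tcp_pos: [0.5335, 0.2242, 0.1517]
ee_rot: [-3.14, 0.001, 1.472]
force: [-5.2, 1.4, 0.8]
opening: 0.183
finger_force: 45.0
```

```bash
python3 rot.py .5332 .2243 .1516 1.4704
```

```text
clock 22.8 tcp [0.5335 0.2242 0.1517] rpy [-3.1396e+00  7.0000e-04  1.4716e+00] q [ 6.770e-01  3.420e-01 -1.700e-01 -1.000e-03 -1.061e+00  2.366e+00]
d mm [-0.3  0.1 -0.1] rotvec deg [ 0.03 -0.12 -0.07] F [-5.2  1.4  0.8] M [ 0.16  1.87 -0.05]
```

>>> {"fn": "move_arm", "kwargs": {"commands": [[0.2,0,-0.5,0,0,0,0],[0.2,0,-0.5,0,0,0,0],[0,0,0,0,0,0,0]]}}

```text
clock: 23.05
tcp_pos: [0.5336, 0.2241, 0.1506]
ee_rot: [-3.139, 0.001, 1.472]
force: [-4.6, 0.8, 1.1]
opening: 0.182
finger_force: 45.0
```

```bash
python3 rot.py .5332 .2243 .1516 1.4704
```

```text
clock 23.05 tcp [0.5336 0.2241 0.1506] rpy [-3.1390e+00  1.1000e-03  1.4716e+00] q [ 6.770e-01  3.430e-01 -1.710e-01 -1.000e-03 -1.060e+00  2.366e+00]
d mm [-0.4  0.2  1. ] rotvec deg [ 0.05 -0.16 -0.07] F [-4.6  0.8  1.1] M [ 0.23  2.05 -0.07]
```

>>> {"fn": "move_arm", "kwargs": {"commands": [[0.1,0,-0.5,0,0,0,0],[0,0,-0.4,0,0,0,0],[0,0,0,0,0,0,0]], "grip_force": 20}}

```text
clock: 23.3
tcp_pos: [0.5339, 0.224, 0.1504]
ee_rot: [-3.14, 0.001, 1.472]
force: [-6.7, 0.6, 3.5]
opening: 0.186
finger_force: 20.1
```

```bash
python3 rot.py .5332 .2243 .1516 1.4704
```

```text
clock 23.3 tcp [0.5339 0.224  0.1504] rpy [-3.1397e+00  1.1000e-03  1.4720e+00] q [ 6.770e-01  3.430e-01 -1.710e-01 -1.000e-03 -1.059e+00  2.367e+00]
d mm [-0.7  0.3  1.2] rotvec deg [ 0.05 -0.11 -0.09] F [-6.7  0.6  3.5] M [ 0.11  2.34 -0.02]
```

>>> {"fn": "move_arm", "kwargs": {"commands": [[0,0,0,0,0,0,0.25],[0,0,0,0,0,0,0.4],[0,0,0,0,0,0,0.5],[0,0,0,0,0,0,0.5],[0,0,0,0,0,0,0.5],[0,0,0,0,0,0,0.5]]}}

```text
clock: 23.8
tcp_pos: [0.5354, 0.2244, 0.1498]
ee_rot: [3.141, -0.0, 1.472]
force: [0.7, -0.4, 0.4]
opening: 0.477
finger_force: 0.0
```

```bash
python3 hm.py 27
```

```text
clock 23.8 tcp panel [ -6.8 -61.1 143.8] rpy [ 3.1411e+00 -1.0000e-04  1.4718e+00] F [ 0.7 -0.4  0.4] M [-0.12  0.03  0.02]
wrist pin -31 235 y [-40.9 -23.7] mid -32.3 ztop 114.4
  plate top edge 1734 y lo/hi [-51.7  58.1] x [-1.9 13.6] zmed -25.3
  right edge/plate low 41 y lo/hi [-56.9 -43.7 -26.5] x [ 7.5 11.7] z [-30.8 -28. ]
  grip 1538 y [-8.6 16.8] x [-9.6  4.5]
side pin -99 21 y [-110.1  -98. ] mid -104.1 ztop 111.7
  plate top edge 49 y lo/hi [-53.8  49.9] x [-2.1 13.6] zmed -23.0
  right edge/plate low 69 y lo/hi [-54.8 -49.6 -45.6] x [-1.4  5.3] z [-92.5 -28.1]
  grip 111 y [-21.8  -7.3] x [-9.7  4.2]
  right edge/plate low 17 y lo/hi [-46.5 -37.  -25.5] x [-1.9  2.4] z [-93.8 -72.4]
```

>>> {"fn": "move_arm", "kwargs": {"commands": [[-3,0,0,0,0,0,0.6],[0,0,0,0,0,0,0.6],[0,0,10,0,0,0,0.6],[0,0,20,0,0,0,0.6],[0,0,25,0,0,0,0.6],[0,0,30,0,0,0,0.6],[0,0,25,0,0,0,0.6],[0,0,0,0,0,0,0.6]]}}

```text
clock: 24.62
tcp_pos: [0.535, 0.2256, 0.2674]
ee_rot: [3.131, -0.007, 1.473]
force: [0.3, 0.3, 0.4]
opening: 0.602
finger_force: 0.0
```

>>> {"fn": "move_arm", "kwargs": {"commands": [[-10,-10,5,0,0,0,0.6],[-20,-20,5,0,0,0,0.6],[-20,-20,0,0,0,0,0.6],[-10,-10,0,0,0,0,0.6],[0,0,0,0,0,0,0.6],[0,0,0,0,0,0,0.6]]}}

```text
clock: 25.12
tcp_pos: [0.472, 0.1641, 0.2709]
ee_rot: [3.14, -0.001, 1.472]
force: [-0.1, 0.0, 0.4]
opening: 0.598
finger_force: 0.0
```

```bash
python3 - <<'E'
from pan import *
import sl
st=bot.get_state(); print(st['clock'],st['tcp_pos'],st['force'],st['opening'])
for n in('wrist','side','top'):
    s=snap(n,n+'_30.png'); D=cloud(s); p=top(D).reshape(-1,3)
    m=(p[:,1]>-125)&(p[:,1]<-5)&(p[:,0]>-14)&(p[:,0]<-1)&(p[:,2]>119)&(p[:,2]<125.5); q=p[m]
    print(n,'plate top',len(q), q.size and (np.percentile(q[:,0],[2,98]).round(1),np.percentile(q[:,1],[1,99]).round(1),np.median(q[:,2]).round(1)))
    m=(p[:,1]>-95)&(p[:,1]<-30)&(p[:,0]>-26)&(p[:,0]<6)&(p[:,2]>183)&(p[:,2]<195); q=p[m]
    print('  grip top',len(q), q.size and (np.percentile(q[:,0],[2,98]).round(1),np.percentile(q[:,1],[2,98]).round(1),np.median(q[:,2]).round(1)))
a=cv2.imread('pics/wrist_30.png');b=cv2.imread('pics/side_30.png')
o=np.zeros((480,800,3),np.uint8);o[:,:400]=cv2.resize(a[0:300,300:550],(400,480));o[:,400:]=cv2.resize(b[120:312,250:410],(400,480),interpolation=2);cv2.imwrite('pics/crop5.png',o)
E
python3 chk.py 31
```

```text
25.1167 [0.47196178 0.16411741 0.2708844 ] [-0.05683019  0.00722384  0.37328492] 0.5984452592123523
wrist plate top 577 (array([-12.6,  -1.2]), array([-110.5,  -14.8]), np.float64(122.8))
  grip top 946 (array([-17.8,  -2.4]), array([-78.8, -45.5]), np.float64(190.0))
side plate top 25 (array([-12.7,  -1.4]), array([-115.6,  -20.5]), np.float64(122.8))
  grip top 29 (array([-17.3,  -3.4]), array([-84.6, -50.5]), np.float64(189.3))
top plate top 0 0
  grip top 0 0
clock 25.27 tcp sl [-106.6  320.4] z 0.2698 rpy [ 3.141 -0.     1.472] F sl y -0.57 x 0.43 z 0.31
side cheese 1132 [  3.8 -64.3] [ 63.2 107.6] 0.2 y -118.2 -10.4 xmax 35.6
  fence x lo/med [34.9 39.2]
  stop y [-123.3 -121.1 -114.5] 508
  fence x lo/med [35.5 36.6]Traceback (most recent call last):
  File "chk.py", line 11, in <module>
    t=m&(abs(S[...,0]+2)<30)&(S[...,1]<-80)&(z>45)&(z<71); print('  stop y',np.percentile(S[...,1][t],[2,50,98]).round(1),t.sum())
                                                                            ~~~~~~~~~~~~~^^^^^^^^^^^^^^^^^^^^^^^
    return _quantile_unchecked(
        a, q, axis, out, overwrite_input, method, keepdims, weights)
    return _ureduce(a,
                    func=_quantile_ureduce_func,
    ...<5 lines>...
                    overwrite_input=overwrite_input,
                    method=method)
    r = func(a, **kwargs)
    result = _quantile(arr,
                       quantiles=q,
    ...<2 lines>...
                       out=out,
                       weights=wgt)
    slices_having_nans = np.isnan(arr[-1, ...])
                                  ~~~^^^^^^^^^
IndexError: index -1 is out of bounds for axis 0 with size 0
```

The pusher hangs home: plate top at panel z 122.8 mm, grip at x −18…−2 mm, centred on the pins. The cheese is still at the stop and the gripper is clear, so I'm handing in.

```bash
python3 -c "
from plant import bot; print(bot.finish_job())"
```

```text
the job is handed in; nothing more can be done
None
```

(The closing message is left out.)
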